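# Close the clay drying press

## Task

Close the drying press over the two leather-hard clay ovals and lock it. Carry the plaster lid by its wooden grip, tuck one long edge under the lip of the press's rear rail while the lid is still sloping, and rest that edge on the stick there; then pivot the lid gently down, without letting it drop, until it lies flat between the rails, centred side to side. Last, turn the wooden button fully in over the lid; do not shift the ovals or disturb the things lying around.

Things in the scene. Friction and masses are not known exactly. Their poses are not given: they have to be found in the camera images.
- press: Drying press, fixed: plywood board 210 (x) x 190 (y) x 12 mm, a wooden rail along its rear and front edges, sides open. Origin: on the table, under the middle of the space between the rails; x to the rear rail (away from the robot at yaw 0), y left, z up. That space runs from x = -80 to 80 mm. Front rail: x = -110 to -80, top at z = 38 mm. Rear rail: x = 80 to 100 mm.
- seat (a point): Middle of the lid's seat, 22 mm above the press's origin, axes alike: the level of the tops of two guide sticks that lie along the rails (rear stick x = 58 to 80 mm, front stick x = -80 to -66). The closed lid's underside lies here, its middle within 5 mm of this point in x (the 150 mm deep lid has 10 mm of play between the rails).
- lip (a point): Middle of the lower front edge of the lip on the rear rail, at x = 62, z = 45 mm of the press (23 mm above the seat). The lip, 10 mm thick, juts 18 mm forward of the rail, so the 16 mm thick lid cannot go in level from above: one edge goes under the lip first, the front held above the front rail; 10 to 15 degrees of slope fit.
- lid_grip (a point): Middle of the grip of the loose lid, which starts flat on the table: a white plaster slab 150 (x) x 180 (y) x 16 mm, about 0.7 kg, alike front and rear (either long edge may go to the rear). The grip is a wooden bar along y: 24 mm wide (x), 110 long, 20 high, 18 mm clear of the slab, on two feet 20 mm long at y = -44 and 44 mm. This point is 42 mm above the slab's underside; z up.
- lid_edge_a (a point): Middle of one long (180 mm) lower edge of the lid: 75 mm along the lid's +x and 42 mm below the grip's middle.
- lid_edge_b (a point): Middle of the other long lower edge of the lid: 75 mm along the lid's -x and 42 mm below the grip's middle.
- button (a joint): Angle (rad) of the wooden turn button on the front rail: 0 (a stop) = pointing straight to the rear, over the lid (locked); pi/2 = to the press's +y along the rail; up to 2.7 = swung out to the front, as it starts. Its vertical screw is at x = -95, y = 0 mm of the press. It stays where left; 1 N at its knob moves it. 12 mm thick, 22 wide, underside at z = 40 mm, reaching 59 mm from the screw.
- knob (a point): Middle of the round wooden knob standing on the turn button, 44 mm from the button's screw and 66 mm above the table. The knob is 16 mm thick at its head and 28 mm high (z = 52 to 80 mm); x of this frame points from the screw to the knob.
- oval_left: Dark clay oval with leaf texture, 113 x 57 x 10 mm, loose on the press's board (at z = 12 mm), left one, long axis (its own y) along the press's x. Origin: centre of its underside.
- oval_right: The same, right one.
- wooden_rib: Bystander: flat wooden throwing rib 66 x 110 x 9 mm, on the table to the right. Origin: centre of its underside.
- stamp: Bystander: wooden-looking clay stamp with a stem, 34 mm wide, 54 mm high, standing on the table to the right. Origin: centre of its underside.
- cutter: Bystander: metal ring cutter 66 mm across, 24 mm high, on the table behind the work. Origin: centre of its underside.

How it is judged:
On the way, in this order (a step that is already met when the one before it is completed fails the run):
1. the lid, still sloping by more than 6 degrees, has one long edge under the lip (4 mm or more) and within 5 mm of resting on the rear stick (angle between lid_grip's own z axis and vertical above 0.105 rad and ((x of lid_edge_a in the frame of press between 0.066 and 0.083 m and z of lid_edge_a in the frame of press below 0.027 m) or (x of lid_edge_b in the frame of press between 0.066 and 0.083 m and z of lid_edge_b in the frame of press below 0.027 m))), for 0.15 s.
2. the lid lies flat on the seat between the rails (angle between lid_grip's own z axis and vertical below 0.025 rad and z of lid_grip in the frame of press below 0.067 m and x of lid_grip in the frame of press between -0.009 and 0.009 m), for 0.2 s.
3. the button is turned in over the lid (value of joint button below 0.25 rad), for 0.2 s.
At the end, for the whole second after the job is handed in: The lid lies flat (within 1.5 degrees) on the seat between the rails, its rear edge under the lip, its middle within 9 mm of the press's middle front to back and 12 mm side to side; the button points in over the lid within 0.25 rad of its stop; each oval is within 10 mm of where it lay (all of step 2 and z of lid_grip in the frame of press above 0.061 m and y of lid_grip in the frame of press between -0.012 and 0.012 m and angle between the x axis of lid_grip and the x axis of press, either way round below 0.08 rad and value of joint button below 0.25 rad and distance of each of oval_left, oval_right from where it was at the start of the episode below 0.01 m); the robot touches nothing.
It fails at once if the lid is let drop: it swings faster than 2.5 rad/s or falls faster than 0.4 m/s on the press (horizontal distance between lid_grip and press below 0.06 m and z of lid_grip in the frame of press below 0.11 m and (linear speed of lid above 0.4 m/s or angular speed of lid above 2.5 rad/s)).
It fails at once if a clay oval is shoved more than 15 mm (distance of any of oval_left, oval_right from where it was at the start of the episode above 0.015 m).
It fails at once if the wooden rib, the stamp or the ring cutter is moved more than 20 mm (distance of any of wooden_rib, stamp, cutter from where it was at the start of the episode above 0.02 m).
It also fails if it takes over 58 s, if anything falls off the work surface, if the arm or the gripper's body presses on something with over 40 N, if the wrist force passes 120 N, or if a joint passes its speed limit or range.

## Robot

A 6-joint arm with a two-finger parallel gripper is mounted at the origin on a cart in front of the work surface, level with it; the furniture and walls round the work are solid. World frame = base frame: x ahead of the robot, y to its left, z up, the work surface at z = 0. Lengths are in m, angles in rad, forces in N, time in s.
With the tool pointing down it reaches from about 0.225 to 0.875 m from the base axis. Payload 3.4 kg.
Tool frame: the origin (TCP) lies midway between the tips of the shut fingers; the grasp point (between the pads) lies behind it (manip.grip_point_offset is the z of the grasp point in the tool frame, in m); z points along the fingers, x is the direction in which the jaws open and shut, and the axes are right-handed (so a half turn about z gives the same grasp; the last joint's range is limited). The gripper opens to 85 mm and grips with 20 to 120 N. Pads are 22 mm wide; open, the fingers measure 114 mm over their backs; the gripper's body (76 mm by 85 mm) begins 54 mm behind the grasp point. The pads swing forward as they close: fully open they stand 13 mm farther back than shut.
Start: joints at [1.16, 0.276, 1.505, -0, 1.361, -0.121], TCP at [0.164, 0.551, 0.231] pointing down, gripper open.
Joint ranges: [-2.89, 2.89], [-0.75, 2.08], [0.22, 2.7], [-1.18, 4.32], [0.11, 2.71], [-2.7, 2.7]. Speed limits (rad/s): [2.57, 2.57, 3.14, 3.14, 3.14, 3.14].

## Interface

Orientations are given as a unit quaternion [w, x, y, z].
In Python, from rig import manip, eyes, recognise, regions_of, mark_of gives the robot as it stands.
- The arm moves only by the shell command python3 -m inch 'ROWS' [FORCE]. ROWS is JSON, a list of rows, each a list of 5 numbers: the gripper command: -1 is shut, 1 is fully open, values between are in proportion, then the shift along the tool's x, y, z in mm, then the turn about the tool's z in degrees. A call has 1 to 20 rows; each row shifts and turns the pose as measured when the row begins, along the tool's axes as they then stand; what a row does not reach is not made up. A row lasts 1/12 s, in which the tool goes at most 41.7 mm and 7.16 degrees, less where a joint would pass 70% of its speed; a pose out of reach is approached as far as the arm can. A call with a gripper value outside its range is refused whole. The fingers move at their own pace and stop on an object; FORCE is the grip in N (left out, the last holds). Time passes only in rows, so rows that do not move let the fingers close. It gives the time, the measured TCP pose, the force and the opening at its end, in the units of the state.
- manip.get_state(): the state, without advancing time (a new reading comes with each control period).
- eyes.get_image(name): name is "scene" or "top" or "wrist"; returns a dict with "frame" (400x640x3 uint8, red, green, blue), "K" (3x3 intrinsics, pixels), "rvec" (rotation vector, rad) and "tvec" (3), from world to camera coordinates, as OpenCV has them; the wrist camera has in their place "mount" (4x4, takes a point from camera to tool coordinates, whose origin is the TCP and whose axes are the tool frame's). Camera axes: x right, y down, z forward; pixel columns grow to the right and rows downward; lengths in m; the calibration is good to about 2 mm. A picture is of the moment at which its call begins: read the wrist's pose just before it. There is no depth.
- manip.sign_off(): hands the job in, once; it reports no verdict.
Trained networks look in a picture, given as the dict that the camera call returned (one of the last four; its "shot" number tells which), for a name from the list of things; names that differ only in an ending like _2 or _b are one class to them, and where a whole thing is asked for, a point or a joint stands for the part that bears it (a point fixed in the world has none). Each returns a list of dicts, best first, with "confidence" (0 to 1); they miss things now and then, are a little off and sometimes report something else, mostly with a low value. They report only what shows in the picture. A call takes as long as a camera call.
- recognise(picture, target): "bbox" ([left, top, width, height] in pixels, round what is visible of it).
- regions_of(picture, target): "mask" (400x640 bool, what is visible of it) and "bbox" ([left, top, width, height] in pixels, round what is visible of it).
- mark_of(picture, target): "point" ([row, column] in pixels: a listed point, or the origin of a listed thing).
The state is a dict: "clock": time; "qpos": joint angles; "qd": joint speeds; "effort": joint torques, N m; "position": TCP position; "ee_rot": TCP orientation; "contact_force": force on the tool from outside, world axes, zero at the start; "moment": the same for the moment, N m; "width": finger opening in m.
Only numpy, scipy, OpenCV 4.12 (cv2) and the standard library are available. Lean on these libraries where they do the work, as an engineer would, in place of code of your own. Each camera call takes 0.05 s, during which the arm holds its last target.

## Working session

There is one attempt and no reset: what is moved stays moved. The work goes in short steps, Python scripts to look and compute and a shell command to move; the robot and the scene stay as the last step left them, time stands still between calls to the robot, and variables do not carry over. Pictures are saved under pics/ and viewed, and the job is handed in when it is done.

I'll start by looking at the scene and the state.

```bash
ls; mkdir -p pics; python3 - <<'E'
from rig import manip, eyes, recognise, regions_of, mark_of
import cv2, numpy as np
s=manip.get_state(); print(s); print(manip.grip_point_offset)
for n in ["scene","top","wrist"]:
    im=eyes.get_image(n); cv2.imwrite(f"pics/{n}0.png",im["frame"][:,:,::-1])
    print(n,{k:v for k,v in im.items() if k!="frame"})
E
```

```text
pics
{'clock': 0.0, 'qpos': array([ 1.15998776e+00,  2.76618186e-01,  1.50614779e+00, -1.05198194e-05,
        1.36070299e+00, -1.21011666e-01]), 'qd': array([-0.00097892, -0.00090718, -0.00038378,  0.00158574,  0.00059938,
        0.00028198]), 'effort': array([ 1.48320811e-03, -4.16770613e+01, -2.45807844e+01,  4.40790291e-05,
        1.10639253e-02, -1.25286576e-05]), 'position': array([0.16411039, 0.55052447, 0.23042065]), 'ee_rot': array([ 4.70200090e-04,  8.01796220e-01,  5.97596805e-01, -8.11837100e-04]), 'contact_force': array([ 0.28416856,  0.38878907, -0.48782486]), 'moment': array([0.02541751, 0.03753711, 0.01967297]), 'width': 0.08545991766647289}
-0.0187
scene {'K': array([[414.12446122,   0.        , 320.36795885],
       [  0.        , 414.12446122, 198.08701449],
       [  0.        ,   0.        ,   1.        ]]), 'rvec': array([ 2.2111562 , -0.64038594,  0.31541352]), 'tvec': array([-0.60835758,  0.06115551,  0.92872097]), 'shot': 1}
top {'K': array([[506.44766438,   0.        , 326.01374815],
       [  0.        , 506.44766438, 201.52511158],
       [  0.        ,   0.        ,   1.        ]]), 'rvec': array([ 2.19352382, -2.20290251,  0.08069614]), 'tvec': array([-0.32726467,  0.57012337,  1.43629054]), 'shot': 2}
wrist {'K': array([[309.18986395,   0.        , 320.61223635],
       [  0.        , 309.18986395, 199.02742056],
       [  0.        ,   0.        ,   1.        ]]), 'mount': array([[ 9.99999870e-01, -2.90726652e-04,  4.19433566e-04,
        -1.84299845e-04],
       [ 1.47151104e-04,  9.51224378e-01,  3.08499856e-01,
        -7.87595743e-02],
       [-4.88664563e-04, -3.08499755e-01,  9.51224297e-01,
        -1.42265317e-01],
       [ 0.00000000e+00,  0.00000000e+00,  0.00000000e+00,
         1.00000000e+00]]), 'shot': 3}
```

View pics/scene0.png

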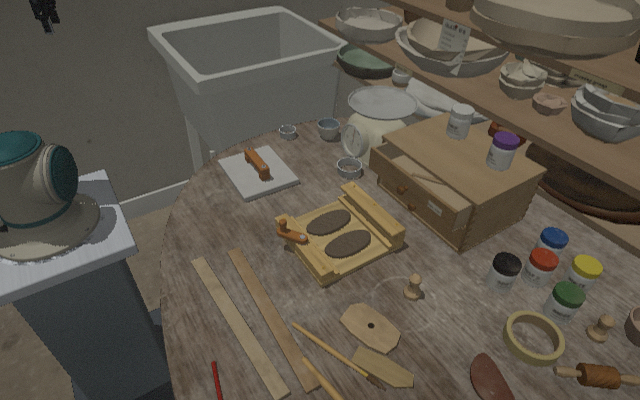

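View pics/top0.png

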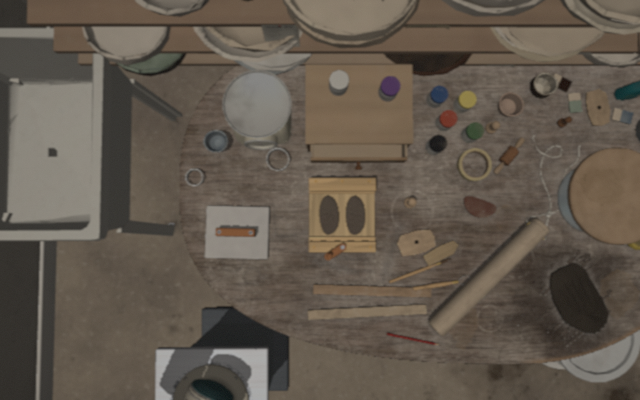

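View pics/wrist0.png

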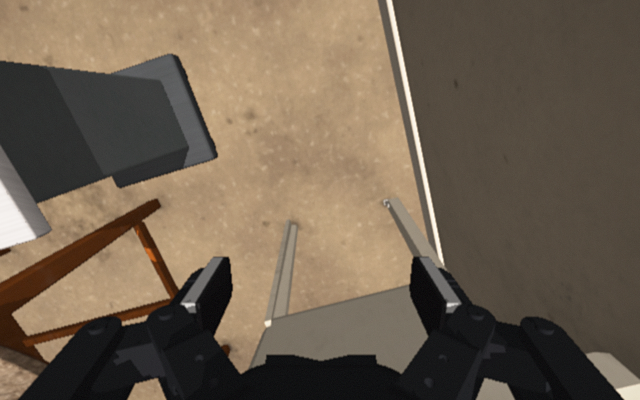

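The scene view shows the press at about (345,235), the lid at (258,170) and the knob at (290,230). The top view shows the press at (342,215), the lid at (237,232), the knob at (337,250), the rib at (417,242), the stamp at (411,202) and what may be the ring cutter at (278,158). Next I'll measure these.

```bash
cat > h.py <<'E'
from rig import manip, eyes, recognise, regions_of, mark_of
import cv2, numpy as np
from scipy.spatial.transform import Rotation as R
def cam(im,st=None):
    K=im["K"]
    if "rvec" in im:
        Rm=R.from_rotvec(im["rvec"]).as_matrix(); C=-Rm.T@im["tvec"]; return K,Rm.T,C
    w,x,y,z=st["ee_rot"]; Rt=R.from_quat([x,y,z,w]).as_matrix()
    M=im["mount"]; return K,Rt@M[:3,:3],Rt@M[:3,3]+st["position"]
def px2w(c,u,v,z):
    K,Rc,C=c; d=Rc@np.linalg.inv(K)@np.array([u,v,1.]); return C+d*(z-C[2])/d[2]
def w2px(c,P):
    K,Rc,C=c; q=K@(Rc.T@(np.asarray(P)-C)); return q[:2]/q[2]
def take(n):
    st=manip.get_state(); im=eyes.get_image(n); return im,cam(im,st),st
def save(im,name,box=None,sc=1):
    f=im["frame"][:,:,::-1].copy()
    if box: f=f[box[1]:box[3],box[0]:box[2]]
    f=cv2.resize(f,None,fx=sc,fy=sc,interpolation=cv2.INTER_CUBIC); cv2.imwrite(f"pics/{name}.png",f)
def tri(obs):
    A=np.zeros((3,3));b=np.zeros(3)
    for c,u,v in obs:
        K,Rc,C=c; d=Rc@np.linalg.inv(K)@np.array([u,v,1.]); d/=np.linalg.norm(d); P=np.eye(3)-np.outer(d,d); A+=P; b+=P@C
    return np.linalg.solve(A,b)
E
python3 - <<'E'
from h import *
np.set_printoptions(precision=4,suppress=True)
H={'press':0,'seat':.022,'lip':.045,'lid_grip':.042,'lid_edge_a':0,'lid_edge_b':0,'knob':.066,'oval_left':.012,'oval_right':.012,'wooden_rib':0,'stamp':0,'cutter':0}
for n in ['top','scene']:
    im,c,st=take(n)
    print(n,'camC',c[2])
    save(im,n+'z',(180,100,460,300) if n=='top' else (180,110,460,310),2.8)
    for k,z in H.items():
        for m in mark_of(im,k)[:2]:
            v,u=m["point"]; print(k,round(m["confidence"],2),round(u),round(v),px2w(c,u,v,z)[:2])
    bb={k:[(round(r["confidence"],2),r["bbox"]) for r in recognise(im,k)[:1]] for k in ['cutter','lid_grip','press','knob']}
    print(bb)
E
```

```text
top camC [ 0.4827 -0.3088  1.472 ]
press 0.74 341 212 [ 0.5377 -0.3746]
seat 0.58 236 235 [ 0.4745 -0.0735]
lip 0.86 342 194 [ 0.5878 -0.3757]
lip 0.63 240 206 [ 0.5544 -0.0872]
lid_grip 0.62 234 234 [ 0.4775 -0.0714]
lid_edge_a 0.63 235 259 [ 0.4045 -0.0672]
lid_edge_a 0.62 238 206 [ 0.559  -0.0738]
lid_edge_b 0.63 235 259 [ 0.4045 -0.0672]
lid_edge_b 0.62 238 206 [ 0.559  -0.0738]
knob 0.7 332 256 [ 0.4159 -0.3457]
oval_left 0.86 332 214 [ 0.5325 -0.3455]
oval_right 0.79 354 214 [ 0.5328 -0.4107]
wooden_rib 0.98 417 243 [ 0.4473 -0.594 ]
cutter 0.62 275 161 [ 0.6896 -0.1826]
{'cutter': [], 'lid_grip': [(0.55, [204.9, 206.2, 64.3, 48.5])], 'press': [(0.78, [307.6, 178.1, 70.3, 86.0])], 'knob': [(0.73, [326.7, 242.0, 18.0, 17.7])]}
scene camC [ 0.1438 -0.8814  0.6624]
press 0.82 338 238 [ 0.5282 -0.3743]
seat 0.64 338 227 [ 0.535  -0.3631]
lip 0.86 364 208 [ 0.605  -0.3627]
lip 0.53 256 160 [ 0.4814 -0.0725]
lid_edge_a 0.78 230 179 [ 0.4119 -0.0544]
lid_edge_a 0.57 283 166 [ 0.5535 -0.0776]
lid_edge_b 0.78 230 179 [ 0.4119 -0.0544]
lid_edge_b 0.57 283 166 [ 0.5535 -0.0776]
knob 0.79 281 225 [ 0.4112 -0.3339]
oval_left 0.75 284 228 [ 0.4383 -0.2942]
oval_left 0.73 329 226 [ 0.5267 -0.342 ]
oval_right 0.72 347 244 [ 0.5278 -0.4097]
wooden_rib 0.85 368 330 [ 0.4466 -0.5901]
stamp 0.96 413 293 [ 0.5695 -0.5719]
cutter 0.6 347 168 [ 0.6966 -0.1741]
{'cutter': [(0.62, [334.4, 156.8, 25.8, 19.7])], 'lid_grip': [(0.96, [217.4, 144.1, 81.2, 58.5])], 'press': [(0.82, [272.9, 183.0, 134.6, 104.1])], 'knob': [(0.69, [276.8, 217.8, 29.1, 24.1])]}
```

```bash
python3 - <<'E'
from h import *
im,c,st=take('top')
for P in [(0,0,0),(0.164,.551,.23),(.5,0,0)]: print(P,w2px(c,P))
E
```

```text
(0, 0, 0) [210.61757923 402.55522472]
(0.164, 0.551, 0.23) [-40.97654779 367.02185315]
(0.5, 0, 0) [212.13552692 226.05660862]
```

View pics/topz.png

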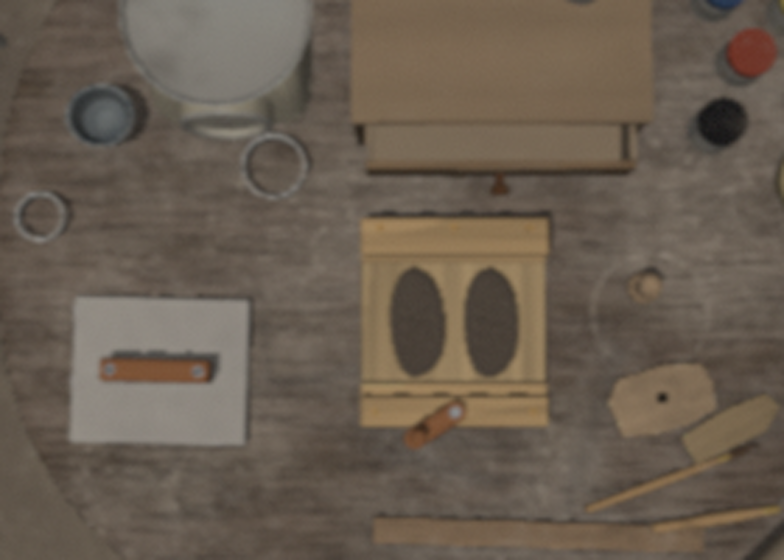

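View pics/scenez.png

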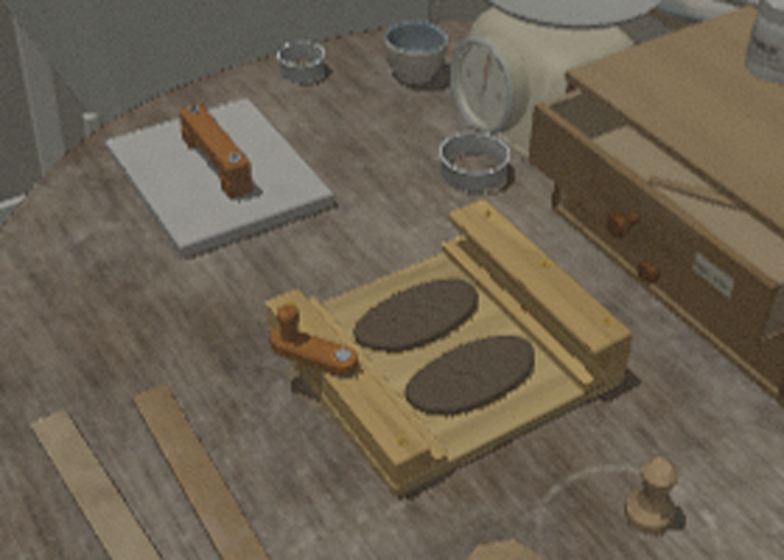

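```bash
cat >> h.py <<'E'
def yaw(st):
    w,x,y,z=st["ee_rot"]; Rt=R.from_quat([x,y,z,w]).as_matrix(); return Rt
def plan(P1,psi1,n,st=None,P0=None,psi0=None):
    "rows (tool-frame mm, deg) for straight line to P1 with tool yaw psi1(rad), tool vertical"
    st=st or manip.get_state(); Rt=yaw(st)
    P0=st["position"]; psi0=np.arctan2(Rt[1,0],Rt[0,0])
    out=[]
    for i in range(n):
        a=psi0+(psi1-psi0)*i/n; d=(np.asarray(P1)-P0)/n*1000
        tx=np.array([np.cos(a),np.sin(a),0]); ty=np.array([np.sin(a),-np.cos(a),0])
        out.append([round(float(tx@d),1),round(float(ty@d),1),round(float(-d[2]),1),round(-np.degrees(psi1-psi0)/n,1)])
    return out
E
python3 - <<'E'
from h import *
for r in plan([0.47,-.07,.22],0,20): print(r)
E
```

```text
[-25.4, 23.5, 0.6, np.float64(3.7)]
[-23.8, 25.1, 0.6, np.float64(3.7)]
[-22.2, 26.6, 0.6, np.float64(3.7)]
[-20.4, 27.9, 0.6, np.float64(3.7)]
[-18.6, 29.2, 0.6, np.float64(3.7)]
[-16.7, 30.3, 0.6, np.float64(3.7)]
[-14.7, 31.3, 0.6, np.float64(3.7)]
[-12.7, 32.2, 0.6, np.float64(3.7)]
[-10.6, 32.9, 0.6, np.float64(3.7)]
[-8.5, 33.6, 0.6, np.float64(3.7)]
[-6.3, 34.0, 0.6, np.float64(3.7)]
[-4.1, 34.4, 0.6, np.float64(3.7)]
[-1.9, 34.6, 0.6, np.float64(3.7)]
[0.3, 34.6, 0.6, np.float64(3.7)]
[2.5, 34.5, 0.6, np.float64(3.7)]
[4.7, 34.3, 0.6, np.float64(3.7)]
[6.9, 33.9, 0.6, np.float64(3.7)]
[9.1, 33.4, 0.6, np.float64(3.7)]
[11.2, 32.8, 0.6, np.float64(3.7)]
[13.3, 32.0, 0.6, np.float64(3.7)]
```

```bash
python3 -m inch '[[1,-25,24,0,3.7],[1,-24,25,0,3.7],[1,-22,27,0,3.7],[1,-20,28,0,3.7],[1,-19,29,0,3.7],[1,-17,30,0,3.7],[1,-15,31,0,3.7],[1,-13,32,0,3.7],[1,-11,33,0,3.7],[1,-8,34,0,3.7],[1,-6,34,0,3.7],[1,-4,34,0,3.7],[1,-2,35,0,3.7],[1,0,35,0,3.7],[1,2,35,0,3.7],[1,5,34,0,3.7],[1,7,34,0,3.7],[1,9,33,0,3.7],[1,11,33,0,3.7],[1,13,32,0,3.7]]'
```

```text
clock: 3.57
position: [0.4603, -0.1011, 0.2315]
ee_rot: [-0.004, 0.999, -0.031, 0.007]
contact_force: [1.0, 0.7, -0.3]
width: 0.0852
```

```bash
python3 - <<'E'
from h import *
np.set_printoptions(precision=4,suppress=True)
im,c,st=take('wrist'); save(im,'w1')
print(st['clock'],st['position'],yaw(st),st['qpos'])
E
```

```text
3.5667 [ 0.4603 -0.1011  0.2315] [[ 0.9979 -0.0626  0.0139]
 [-0.0628 -0.998   0.0082]
 [ 0.0133 -0.0091 -0.9999]] [-0.374   0.1119  1.7188  0.0132  1.301  -0.3147]
```

View pics/w1.png

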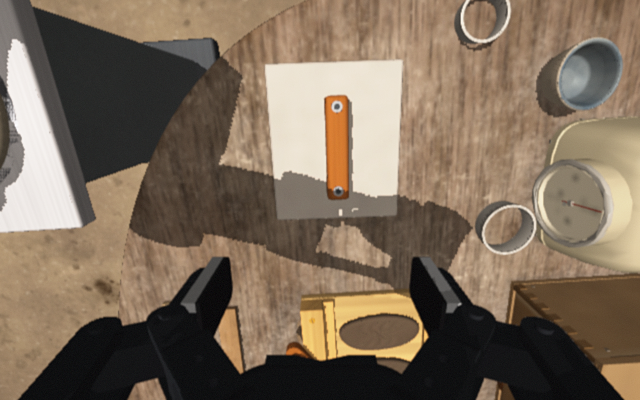

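The wrist image shows the slab corners near (266,65), (402,60), (397,215) and (277,219), and the grip bar from (337,96) to (338,198). I'll fit the lid's pose from those.

```bash
cat >> h.py <<'E'
def poly(mask):
    cs,_=cv2.findContours(mask.astype(np.uint8),cv2.RETR_EXTERNAL,cv2.CHAIN_APPROX_NONE)
    return max(cs,key=cv2.contourArea)[:,0,:].astype(float)
def rect(P):
    (cx,cy),(w,h),a=cv2.minAreaRect((P*1000).astype(np.float32)); return cx,cy,w,h,a
E
python3 - <<'E'
from h import *
np.set_printoptions(precision=4,suppress=True)
im,c,st=take('wrist'); f=im['frame']
hsv=cv2.cvtColor(f,cv2.COLOR_RGB2HSV)
# bar: orange-brown saturated
bar=((hsv[...,0]<20)&(hsv[...,1]>140)&(hsv[...,2]>60)); bar[:, :250]=0; bar[:,400:]=0; bar[230:]=0
n,l,s,_=cv2.connectedComponentsWithStats(bar.astype(np.uint8)); k=1+np.argmax(s[1:,4]); 
p=poly(l==k); print('bar bbox',s[k])
for z in (.050,.052,.054): print('bar top z',z,rect(np.array([px2w(c,u,v,z)[:2] for u,v in p])))
r=regions_of(im,'lid_grip')
for q in r[:2]:
    print(q['confidence'],q['bbox']); p=poly(q['mask'])
    print('slab',rect(np.array([px2w(c,u,v,.016)[:2] for u,v in p])))
for m in mark_of(im,'lid_grip')[:2]:
    v,u=m['point']; print(u,v,m['confidence'],px2w(c,u,v,.042))
for nm,pts in {'slab':[(266,65),(402,60),(397,215),(277,219)]}.items():
    P=np.array([px2w(c,u,v,.016)[:2] for u,v in pts]); print(P,P.mean(0))
E
```

```text
bar bbox [ 320   87   24  105 2039]
bar top z 0.05 (482.1093444824219, -72.30354309082031, 107.25566101074219, 22.819828033447266, 88.32054138183594)
bar top z 0.052 (482.0164794921875, -72.03811645507812, 106.59331512451172, 22.678897857666016, 88.32054138183594)
bar top z 0.054 (481.923583984375, -71.77272033691406, 105.93094635009766, 22.538002014160156, 88.32054901123047)
0.8 [259.8, 53.7, 137.4, 160.7]
slab (481.45611572265625, -72.89714813232422, 178.57215881347656, 149.4115447998047, 88.27932739257812)
335.0 142.2 0.64 [ 0.4853 -0.0739  0.042 ]
264.2 140.0 0.6 [ 0.4106 -0.0664  0.042 ]
[[ 0.4178  0.0091]
 [ 0.5628  0.0044]
 [ 0.5588 -0.1724]
 [ 0.4099 -0.1666]] [ 0.4873 -0.0814]
```

```bash
python3 - <<'E'
from h import *
np.set_printoptions(precision=4,suppress=True)
st=manip.get_state(); print(st['position'],yaw(st)); 
for r in plan([0.4818,-.0725,.12],np.radians(-1.7),4): print(r)
E
```

```text
[ 0.4598 -0.0997  0.2309] [[ 0.9981 -0.0604  0.0121]
 [-0.0605 -0.9981  0.0092]
 [ 0.0115 -0.0099 -0.9999]]
[5.1, -7.1, 27.7, np.float64(-0.4)]
[5.1, -7.1, 27.7, np.float64(-0.4)]
[5.2, -7.1, 27.7, np.float64(-0.4)]
[5.2, -7.0, 27.7, np.float64(-0.4)]
```

```bash
python3 -m inch '[[0,5,-7,28,-0.4],[0,5,-7,28,-0.4],[0,5,-7,28,-0.4],[0,5,-7,20,-0.4],[0,0,0,0,0]]' 60; python3 - <<'E'
from h import *
np.set_printoptions(precision=4,suppress=True)
st=manip.get_state(); print(st['position'],yaw(st),st['contact_force'],st['qpos']); 
for r in plan([0.4818,-.0725,.025],np.radians(-1.7),1): print(r)
E
```

```text
clock: 4.18
position: [0.4818, -0.0656, 0.1273]
ee_rot: [-0.005, 1.0, -0.012, 0.009]
contact_force: [-0.6, -0.4, 0.2]
width: 0.043
[ 0.4818 -0.0656  0.1273] [[ 0.9995 -0.0248  0.0177]
 [-0.025  -0.9996  0.0093]
 [ 0.0174 -0.0097 -0.9998]] [-0.573  -0.3761  0.2217] [-0.2891  0.2212  1.8629  0.0161  1.0432 -0.2722]
[0.1, 6.9, 102.3, np.float64(0.3)]
```

```bash
python3 -m inch '[[0,-1,4,30,0],[0,-1,3,30,0],[0,0,0,22,0],[0,0,0,10,0],[0,0,0,0,0]]' 60; python3 - <<'E'
from h import *
np.set_printoptions(precision=4,suppress=True)
st=manip.get_state(); print(st['position'],yaw(st),st['contact_force']); 
for r in plan([0.4818,-.0725,.025],np.radians(-1.7),1): print(r)
E
```

```text
clock: 4.6
position: [0.4816, -0.0666, 0.0377]
ee_rot: [-0.004, 1.0, -0.006, 0.011]
contact_force: [-1.0, 0.3, -0.0]
width: 0.0427
[ 0.4816 -0.0666  0.0377] [[ 0.9997 -0.0128  0.023 ]
 [-0.013  -0.9999  0.0083]
 [ 0.0229 -0.0086 -0.9997]] [-1.0474  0.3423 -0.03  ]
[0.3, 5.9, 12.7, np.float64(1.0)]
```

```bash
python3 -m inch '[[0,0,5,8,0.6],[0,0,2,5,0.4],[0,0,0,0,0],[-1,0,0,0,0],[-1,0,0,0,0],[-1,0,0,0,0],[-1,0,0,0,0],[-1,0,0,0,0]]' 60; python3 - <<'E'
from h import *
np.set_printoptions(precision=4,suppress=True)
st=manip.get_state(); print(st['position'],yaw(st),st['contact_force'],st['moment'],st['width']); 
E
```

```text
clock: 5.27
position: [0.483, -0.0734, 0.0288]
ee_rot: [-0.004, 1.0, -0.014, 0.014]
contact_force: [0.6, -0.3, -4.3]
width: 0.023
[ 0.483  -0.0734  0.0288] [[ 0.9992 -0.0288  0.0282]
 [-0.029  -0.9996  0.0067]
 [ 0.028  -0.0075 -0.9996]] [ 0.6454 -0.3241 -4.3009] [-0.0309  0.1381  0.0087] 0.022988927098558196
```

```bash
python3 -m inch '[[-1,0,0,-15,0],[-1,0,0,-20,0],[-1,0,0,-25,0],[-1,0,0,-25,0],[-1,0,0,-25,0],[-1,0,0,0,0]]' 60; python3 - <<'E'
from h import *
np.set_printoptions(precision=4,suppress=True)
st=manip.get_state(); print(st['position'],yaw(st)[:,2],st['contact_force'],st['moment'],st['width']); 
im,c,st=take('wrist'); save(im,'w2')
im,c,st=take('scene'); save(im,'s2',(180,60,460,260),2.8)
E
```

```text
clock: 5.77
position: [0.4738, -0.0723, 0.1359]
ee_rot: [-0.006, 1.0, -0.015, 0.005]
contact_force: [1.5, -1.5, -7.9]
width: 0.023
[ 0.4738 -0.0723  0.1359] [ 0.0107  0.0122 -0.9999] [ 1.4912 -1.5341 -7.8571] [-0.0776 -0.2282  0.0181] 0.023036093186879866
```

View pics/s2.png

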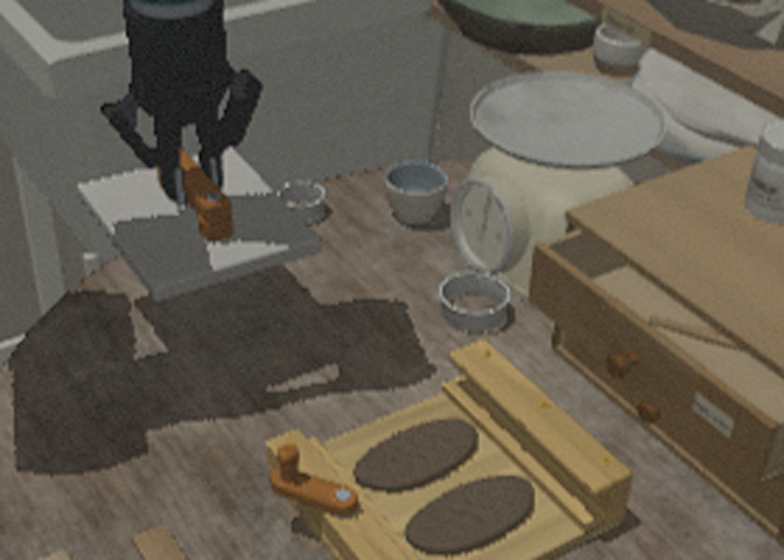

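View pics/w2.png

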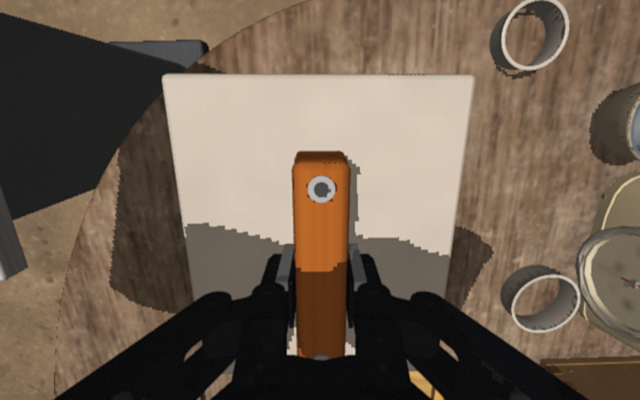

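The scene view shows the lid hanging level in the jaws with nothing else touched. Rows can't command tilt, so I plan to get the slope from contact: press the lid's leading edge against the fixed front rail and let the arm's compliance pitch the tool. First I need the press pose.

```bash
python3 - <<'E'
from h import *
np.set_printoptions(precision=4,suppress=True)
im,c,st=take('top')
z=lambda u,v:(180+u/2.8,100+v/2.8)
F={'rearTL':(361,219,.055),'rearTR':(548,216,.055),'lipL':(361,255,.055),'lipR':(548,252,.055),'frontL':(361,427,.038),'frontR':(547,424,.038)}
for k,(u,v,h) in F.items(): print(k,px2w(c,*z(u,v),h))
save(im,'t2',(290,165,400,275),5.4)
st=manip.get_state(); print(st['clock'],st['position'])
E
```

```text
rearTL [ 0.6324 -0.2815  0.055 ]
rearTR [ 0.6348 -0.4694  0.055 ]
lipL [ 0.5962 -0.2814  0.055 ]
lipR [ 0.5985 -0.469   0.055 ]
frontL [ 0.4239 -0.2806  0.038 ]
frontR [ 0.4259 -0.4681  0.038 ]
5.9167 [ 0.4698 -0.0711  0.1309]
```

View pics/t2.png

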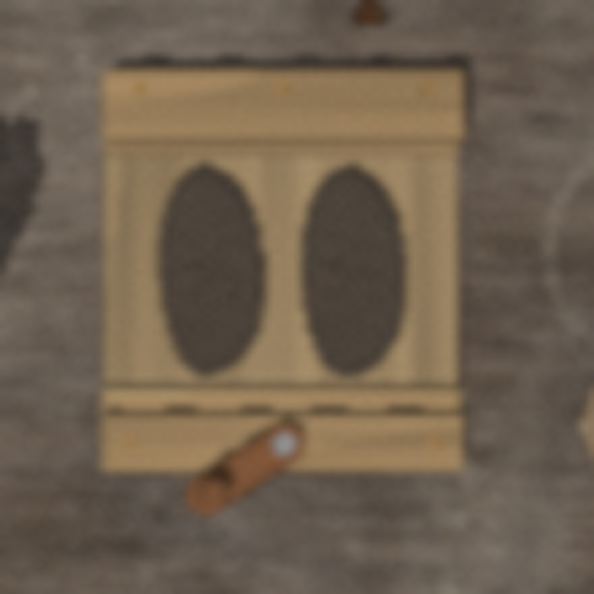

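```bash
python3 -m inch '[[-1,-6,12,0,-0.2],[-1,-12,20,0,-0.2],[-1,-14,26,0,-0.2],[-1,-14,28,0,-0.2],[-1,-14,28,0,-0.2],[-1,-14,28,0,-0.2],[-1,-14,28,0,-0.2],[-1,-14,28,0,-0.2],[-1,-14,28,0,-0.2],[-1,-14,28,0,-0.2],[-1,-8,20,0,-0.2],[-1,-4,10,0,-0.2],[-1,0,0,0,0]]' 100; python3 - <<'E'
from h import *
np.set_printoptions(precision=4,suppress=True)
st=manip.get_state(); print(st['position'],yaw(st),st['contact_force'],st['moment'],st['width']); 
im,c,st=take('scene'); save(im,'s3',(180,60,460,260),2.8)
im,c,st=take('wrist'); save(im,'w3')
for r in plan([0.325,-.375,.065],np.radians(.7),1): print(r)
E
```

```text
clock: 7.0
position: [0.2965, -0.2967, 0.0882]
ee_rot: [-0.081, 0.996, 0.014, -0.027]
contact_force: [-0.1, -0.7, -7.9]
width: 0.0218
[ 0.2965 -0.2967  0.0882] [[ 0.9982  0.0238 -0.0559]
 [ 0.0325 -0.9865  0.1608]
 [-0.0513 -0.1623 -0.9854]] [-0.062  -0.6702 -7.8691] [-0.3792 -0.1175 -0.0448] 0.021799387515711494
[25.0, 79.7, 23.9, np.float64(1.2)]
```

View pics/s3.png

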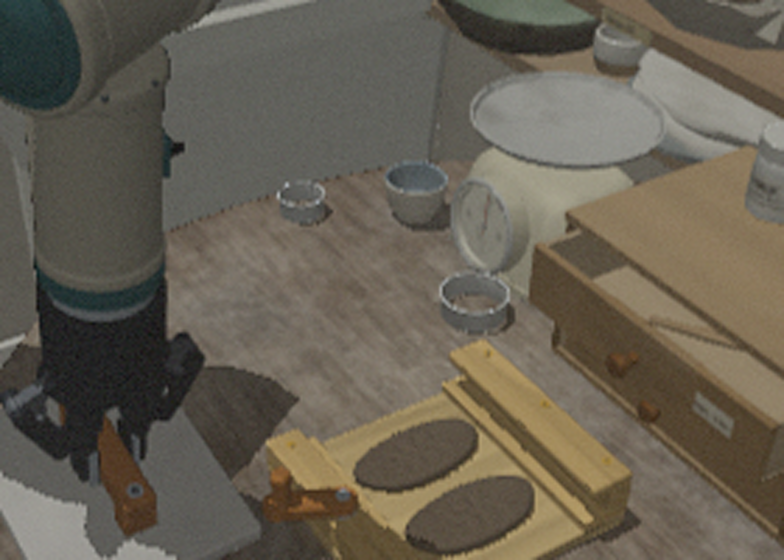

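View pics/w3.png

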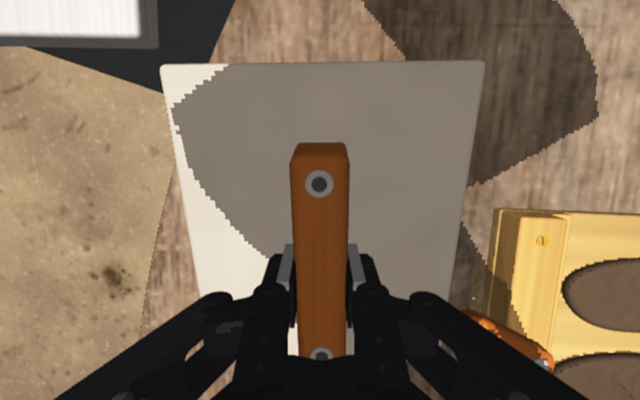

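```bash
python3 - <<'E'
from h import *
np.set_printoptions(precision=4,suppress=True)
st=manip.get_state(); print(st['clock'],st['position'],yaw(st),st['qpos'])
E
```

```text
7.1 [ 0.2974 -0.2961  0.0889] [[ 0.9982  0.0241 -0.055 ]
 [ 0.0326 -0.9865  0.1602]
 [-0.0503 -0.1618 -0.9855]] [-0.987   0.2659  1.9328  0.0475  1.1082 -1.0403]
```

```bash
python3 -m inch '[[-1,0,0,0,0],[-1,0,0,0,0],[-1,0,0,0,0],[-1,0,0,0,0]]'; cat > st.py <<'E'
from h import *
np.set_printoptions(precision=4,suppress=True)
st=manip.get_state(); Rt=yaw(st); a=Rt[:,2]
print(round(st['clock'],2),st['position'],'toolz',a,'yaw(deg)',round(np.degrees(np.arctan2(Rt[1,0],Rt[0,0])),2),'F',st['contact_force'],'M',st['moment'],'w',round(st['width'],4)); print('q',st['qpos'])
E
python3 st.py; python3 -m inch '[[-1,0,20,0,0],[-1,0,20,0,0],[-1,0,20,0,0],[-1,0,0,0,0]]'; python3 st.py
```

```text
clock: 7.43
position: [0.2989, -0.2955, 0.0878]
ee_rot: [-0.08, 0.996, 0.015, -0.026]
contact_force: [0.9, -0.2, -7.6]
width: 0.0223
7.43 [ 0.2989 -0.2955  0.0878] toolz [-0.0545  0.1589 -0.9858] yaw(deg) 1.96 F [ 0.8901 -0.1936 -7.6027] M [-0.3758 -0.1097 -0.0155] w 0.0223
q [-0.9834  0.2672  1.934   0.0478  1.1042 -1.0385]
clock: 7.77
position: [0.3022, -0.3574, 0.0786]
ee_rot: [-0.078, 0.996, 0.017, -0.025]
contact_force: [1.6, -1.7, -7.2]
width: 0.022
7.77 [ 0.3022 -0.3574  0.0786] toolz [-0.0527  0.1545 -0.9866] yaw(deg) 2.18 F [ 1.6289 -1.7027 -7.2345] M [-0.5213 -0.2022 -0.0462] w 0.022
q [-1.0432  0.3401  1.8454  0.0359  1.1172 -1.0959]
```

```bash
python3 -m inch '[[-1,10,-20,-6,0],[-1,14,-28,-6,0],[-1,14,-28,-6,0],[-1,10,-15,0,0]]'; python3 st.py;  python3 -m inch '[[-1,20,0,0,0],[-1,28,0,0,0],[-1,10,0,0,0]]'; python3 st.py
```

```text
clock: 8.1
position: [0.348, -0.2766, 0.1069]
ee_rot: [-0.075, 0.997, 0.013, -0.027]
contact_force: [-1.1, -0.5, -7.4]
width: 0.0219
8.1 [ 0.348  -0.2766  0.1069] toolz [-0.056   0.1481 -0.9874] yaw(deg) 1.69 F [-1.0791 -0.5138 -7.3998] M [-0.4798  0.1139 -0.0829] w 0.0219
q [-0.8719  0.2689  1.8687  0.0573  1.1548 -0.9246]
clock: 8.35
position: [0.4029, -0.2719, 0.1043]
ee_rot: [-0.075, 0.997, 0.013, -0.032]
contact_force: [0.1, -0.3, -7.9]
width: 0.0221
8.35 [ 0.4029 -0.2719  0.1043] toolz [-0.0663  0.1488 -0.9866] yaw(deg) 1.8 F [ 0.0913 -0.2537 -7.9371] M [-0.1962 -0.1228  0.005 ] w 0.0221
q [-0.7816  0.3286  1.784   0.0637  1.1825 -0.837 ]
```

```bash
python3 - <<'E'
from h import *
np.set_printoptions(precision=3,suppress=True)
im,c,st=take('top')
for uv in [(155,349),(268,349),(268,400),(287,335),(287,388),(205,308)]: print(uv,[px2w(c,*uv,z)[:2] for z in (0,-.3,.1)])
im,c,st=take('wrist'); save(im,'w4'); 
im,c,st=take('scene'); save(im,'s4')
E
```

```text
(155, 349) [array([0.151, 0.159]), array([0.083, 0.255]), array([0.173, 0.127])]
(268, 349) [array([ 0.148, -0.162]), array([ 0.08 , -0.132]), array([ 0.171, -0.172])]
(268, 400) [array([ 0.006, -0.162]), array([-0.092, -0.133]), array([ 0.038, -0.172])]
(287, 335) [array([ 0.187, -0.216]), array([ 0.127, -0.198]), array([ 0.207, -0.223])]
(287, 388) [array([ 0.039, -0.216]), array([-0.052, -0.198]), array([ 0.069, -0.223])]
(205, 308) [array([0.265, 0.018]), array([0.221, 0.085]), array([ 0.28 , -0.004])]
```

View pics/s4.png

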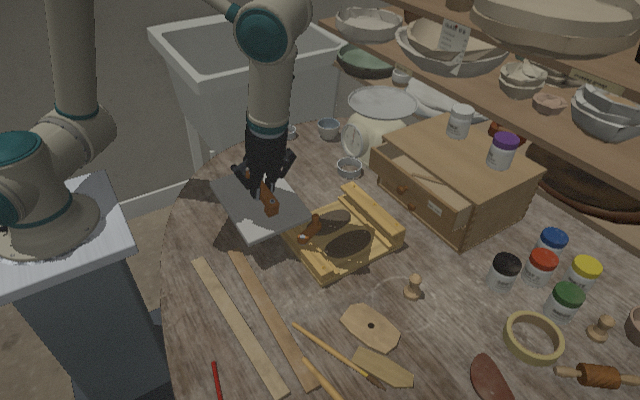

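View pics/w4.png

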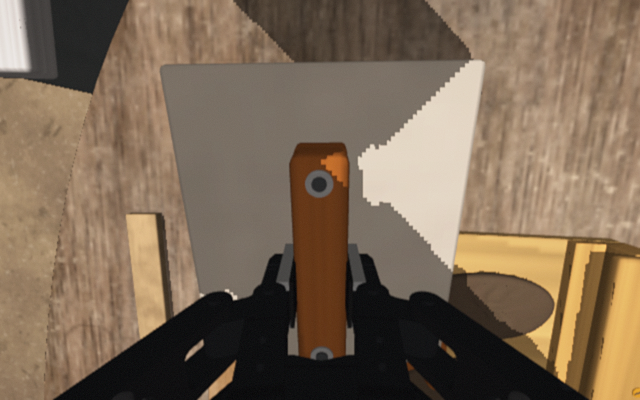

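The lid caught the button's knob on the way. That turned the button and tilted the tool by about 0.16 rad, so contact does pitch the compliant tool. I'll level the lid by pressing it flat on the clear table left of the press, then check the button.

```bash
cat >> h.py <<'E'
def go(P1,n=1,st=None):
    st=st or manip.get_state(); Rt=yaw(st); d=Rt.T@(np.asarray(P1)-st['position'])*1000/n; return np.round(d,1)
def W(d):
    "world mm -> tool mm"
    return np.round(yaw(manip.get_state()).T@np.asarray(d,float),1)
E
python3 - <<'E'
from h import *
st=manip.get_state();Rt=yaw(st);print(np.round(Rt,3)); print(go([.42,-.25,.17],3),W([0,0,20]),W([0,40,0]),W([20,0,0]))
p=np.array([[sx*.075,sy*.09,.0288] for sx in(1,-1) for sy in(1,-1)]); print(np.round(st['position']+p@Rt.T,3))
E
```

```text
[[ 0.997  0.022 -0.067]
 [ 0.032 -0.988  0.15 ]
 [-0.063 -0.152 -0.986]]
[  5.1 -10.3 -21. ] [ -1.3  -3.  -19.7] [  1.3 -39.5   6. ] [19.9  0.4 -1.3]
[[ 0.476 -0.354  0.057]
 [ 0.472 -0.176  0.085]
 [ 0.327 -0.358  0.067]
 [ 0.323 -0.181  0.094]]
```

```bash
python3 -m inch '[[-1,-1,-3,-15,0],[-1,-1,-3,-20,0],[-1,-1,-3,-20,0],[-1,2,-20,-6,0],[-1,6,-30,5,0],[-1,10,-35,5,0],[-1,12,-35,5,0],[-1,8,-30,5,0],[-1,4,-12,2,0],[-1,0,0,0,0]]'; python3 st.py; python3 - <<'E'
from h import *
im,c,st=take('scene'); save(im,'s5',(200,110,440,310),3)
im,c,st=take('top'); save(im,'t5',(290,165,400,275),5.4)
st=manip.get_state();Rt=yaw(st)
p=np.array([[sx*.075,sy*.09,.0288] for sx in(1,-1) for sy in(1,-1)]); print(np.round(st['position']+p@Rt.T,3)); print(W([0,0,-10]))
E
```

```text
clock: 9.33
position: [0.4287, -0.1074, 0.1674]
ee_rot: [-0.076, 0.996, 0.008, -0.036]
contact_force: [0.1, 0.2, -7.0]
width: 0.0219
9.33 [ 0.4287 -0.1074  0.1674] toolz [-0.0732  0.1518 -0.9857] yaw(deg) 1.24 F [ 0.1273  0.2063 -7.0275] M [-0.3793 -0.088   0.016 ] w 0.0219
q [-0.4871  0.1912  1.8037  0.1043  1.285  -0.5395]
[[ 0.502 -0.193  0.12 ]
 [ 0.5   -0.015  0.147]
 [ 0.352 -0.196  0.131]
 [ 0.351 -0.018  0.158]]
[0.7 1.5 9.9]
```

View pics/s5.png

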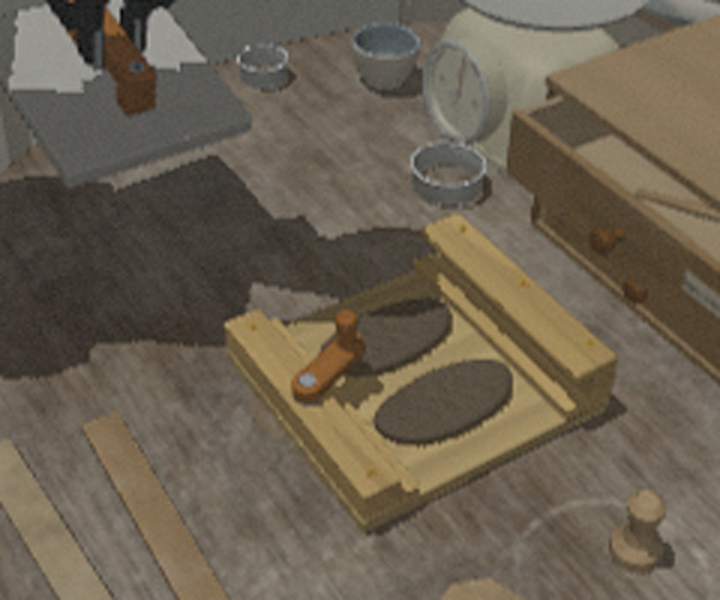

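View pics/t5.png

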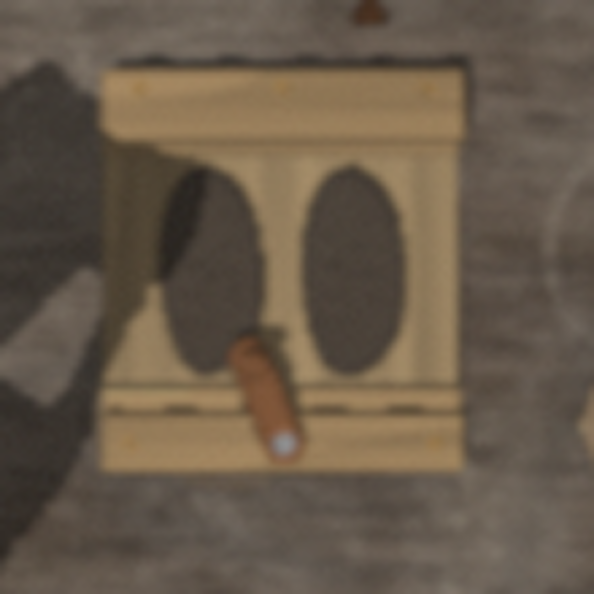

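The picture shows the button now turned in to about 0.45 rad over the seat, with the ovals not shifted. I'll set the lid down here and press it level, then swing the button back out.

```bash
python3 -m inch '[[-1,1,3,20,0],[-1,2,4,30,0],[-1,2,4,30,0],[-1,1,3,20,0],[-1,0,1,8,0],[-1,0,1,8,0]]'; python3 st.py; python3 -m inch '[[-1,0,1,8,0],[-1,0,1,8,0],[-1,0,1,8,0]]'; python3 st.py
```

```text
clock: 9.93
position: [0.4284, -0.1209, 0.0496]
ee_rot: [-0.069, 0.997, 0.005, -0.031]
contact_force: [0.1, 0.2, -8.0]
width: 0.022
9.93 [ 0.4284 -0.1209  0.0496] toolz [-0.0621  0.1369 -0.9886] yaw(deg) 0.78 F [ 0.1306  0.1505 -8.048 ] M [-0.3017 -0.1753 -0.0058] w 0.022
q [-0.5063  0.325   1.9676  0.1086  0.9733 -0.5824]
clock: 10.18
position: [0.4265, -0.1181, 0.0284]
ee_rot: [-0.074, 0.997, 0.003, -0.031]
contact_force: [-5.3, 4.7, 17.9]
width: 0.0221
10.18 [ 0.4265 -0.1181  0.0284] toolz [-0.0615  0.1464 -0.9873] yaw(deg) 0.62 F [-5.2978  4.6991 17.9029] M [-0.2984  0.4382  0.5591] w 0.0221
q [-0.5097  0.3545  1.9963  0.1232  0.9205 -0.597 ]
```

```bash
python3 -m inch '[[0,0,0,-1,0],[0,0,0,0,0],[0,0,0,0,0],[0,0,0,-20,0],[0,0,0,-30,0],[0,0,0,-30,0],[-1,0,0,-20,0]]' ; python3 st.py; python3 - <<'E'
from h import *
im,c,st=take('top'); im2,c2,st=take('scene')
print('knob top/scene z.078',px2w(c,335.4,229.1,.078),px2w(c2,315.7,215.3,.078))
# screw
u,v=290+285/5.4,165+443/5.4; print('screw',px2w(c,u,v,.053), px2w(c2,200+307/3,110+380/3,.053))
P=np.array([.535,-.375]);y=.0125; Rz=np.array([[np.cos(y),-np.sin(y)],[np.sin(y),np.cos(y)]])
print('screw exp',P+Rz@[-.095,0])
for th in(-.15,.3,.7,1.1,1.5,1.8): print(th,P+Rz@[-.095+.044*np.cos(th),.044*np.sin(th)])
save(im2,'s6',(180,60,460,260),2.8)
print(W([100,0,0]),W([0,100,0]),W([0,0,100]))
E
```

```text
clock: 10.77
position: [0.435, -0.1361, 0.1351]
ee_rot: [-0.073, 0.997, 0.002, -0.028]
contact_force: [1.0, 0.0, -0.9]
width: 0.0315
10.77 [ 0.435  -0.1361  0.1351] toolz [-0.0559  0.1445 -0.9879] yaw(deg) 0.47 F [ 1.0361  0.0495 -0.9209] M [-0.1241 -0.05   -0.0204] w 0.0315
q [-0.5343  0.2352  1.8329  0.1032  1.1978 -0.5821]
knob top/scene z.078 [ 0.48919256 -0.3543031   0.078     ] [ 0.48108595 -0.35664479  0.078     ]
screw [ 0.43918248 -0.37544588  0.053     ] [ 0.43854124 -0.37358629  0.053     ]
screw exp [ 0.44000742 -0.37618747]
-0.15 [ 0.48359214 -0.38221842]
0.3 [ 0.48187641 -0.36266017]
0.7 [ 0.47330354 -0.34742345]
1.1 [ 0.45947394 -0.33672794]
1.5 [ 0.44257101 -0.33226221]
1.8 [ 0.42947571 -0.33346648]
[99.9  0.1 -5.1] [  0.8 -99.   14.1] [ -5.  -14.2 -98.9]
```

View pics/s6.png

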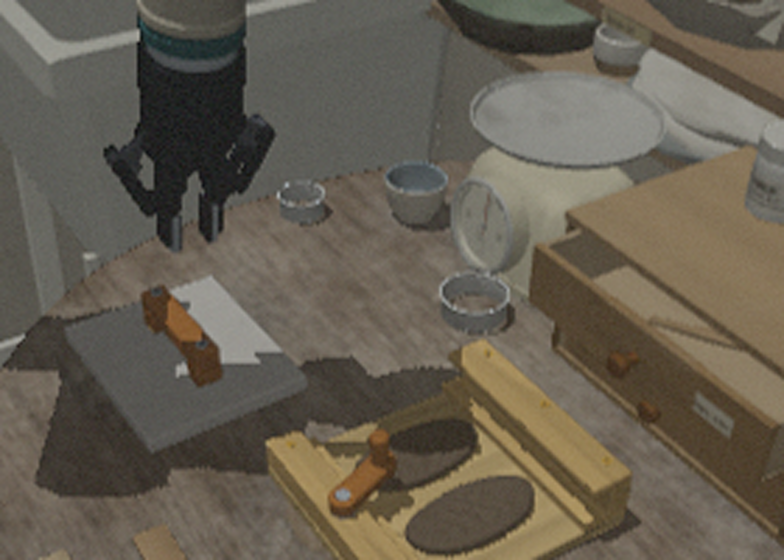

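```bash
python3 -m inch '[[-1,5,18,-3,0],[-1,5,30,-4,0],[-1,5,32,-4,0],[-1,5,32,-4,0],[-1,5,32,-4,0],[-1,5,32,-4,0],[-1,5,32,-4,0],[-1,5,28,-4,0],[-1,5,18,-4,0],[-1,0,0,0,0]]' ; python3 st.py; python3 - <<'E'
from h import *
print(go([.484,-.389,.062]))
E
```

```text
clock: 11.7
position: [0.4839, -0.4052, 0.13]
ee_rot: [-0.07, 0.997, 0.003, -0.024]
contact_force: [0.1, 0.3, -0.2]
width: 0.0003
11.7 [ 0.4839 -0.4052  0.13  ] toolz [-0.0475  0.1394 -0.9891] yaw(deg) 0.5 F [ 0.0699  0.3438 -0.2333] M [-0.0933  0.0173  0.022 ] w 0.0003
q [-0.8408  0.4945  1.4248  0.0589  1.3589 -0.8626]
[ 3.5 -6.5 69.5]
```

```bash
python3 -m inch '[[-1,1,-3,25,0],[-1,1,-3,25,0],[-1,1,-1,15,0],[-1,0,0,4,0],[-1,0,0,0,0]]' ; python3 st.py; python3 - <<'E'
from h import *
save(take('scene')[0],'s7',(220,130,420,280),4)
save(take('wrist')[0],'w7')
print(go([.482,-.3627,.06]))
E
```

```text
clock: 12.12
position: [0.4823, -0.3882, 0.0584]
ee_rot: [-0.071, 0.997, 0.001, -0.024]
contact_force: [-0.7, -0.3, 0.3]
width: 0.0002
12.12 [ 0.4823 -0.3882  0.0584] toolz [-0.0479  0.1413 -0.9888] yaw(deg) 0.32 F [-0.706  -0.2699  0.3444] M [-0.093  -0.0373  0.0727] w 0.0002
q [-0.8259  0.5401  1.54    0.0651  1.1991 -0.8559]
[ -0.9 -26.2   3.4]
```

View pics/s7.png

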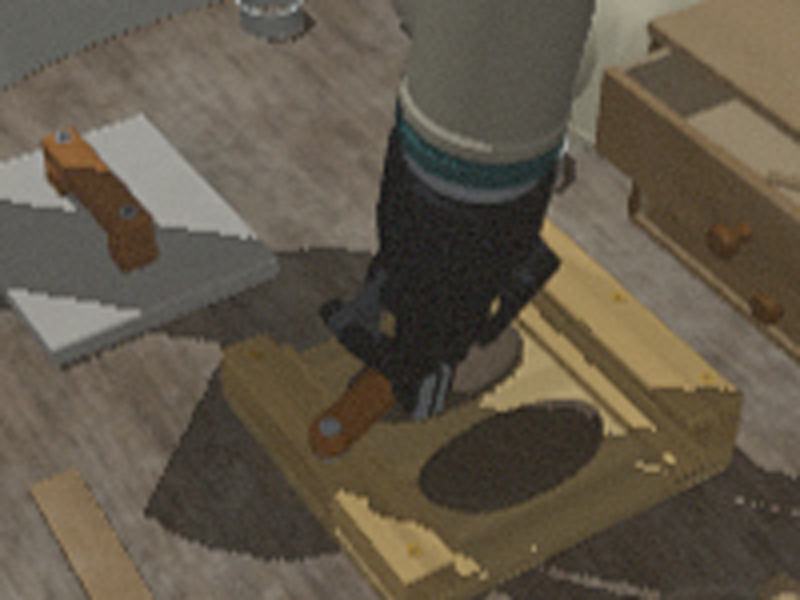

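View pics/w7.png

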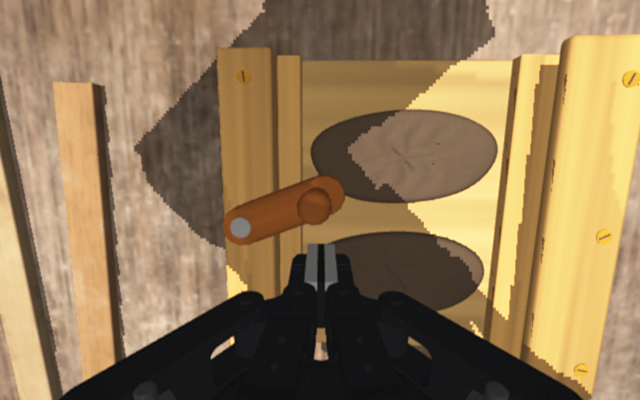

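```bash
python3 -m inch '[[-1,0,-9,1,0],[-1,0,-9,1,0],[-1,-1,-9,1,0],[-1,-5,-8,1,0],[-1,-5,-8,1,0],[-1,-7,-6,1,0],[-1,-7,-6,1,0],[-1,-8,-3,0,0],[-1,-8,-2,0,0],[-1,-7,0,0,0],[-1,-7,1,0,0],[-1,-6,2,0,0],[-1,-6,2,0,0]]' ; python3 st.py; python3 - <<'E'
from h import *
save(take('wrist')[0],'w8')
E
```

```text
clock: 13.3
position: [0.4149, -0.3321, 0.0701]
ee_rot: [-0.062, 0.998, 0.003, -0.016]
contact_force: [1.4, 0.2, -0.0]
width: 0.0002
13.3 [ 0.4149 -0.3321  0.0701] toolz [-0.0316  0.1234 -0.9919] yaw(deg) 0.41 F [ 1.4153  0.1592 -0.0299] M [-0.0206 -0.336  -0.0707] w 0.0002
q [-0.8463  0.405   1.7539  0.0653  1.0973 -0.8846]
```

View pics/w8.png

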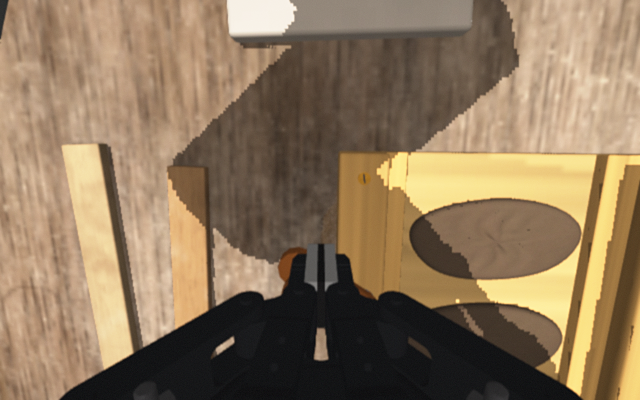

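```bash
python3 -m inch '[[-1,2,-2,-20,0],[-1,0,-3,-30,0],[0,0,-15,-30,0],[0,2,-30,-10,0],[0,2,-34,3,0],[0,2,-34,3,0],[0,2,-34,3,0],[0,2,-28,3,0],[0,1,-10,0,0],[0,0,0,0,0]]' 100; python3 st.py; cat > lidm.py <<'E'
from h import *
im,c,st=take('wrist'); save(im,'wl%d'%int(st['clock']*10))
for q in regions_of(im,'lid_grip')[:1]:
    p=poly(q['mask']); print(q['confidence'],q['bbox'],'slab',np.round(rect(np.array([px2w(c,u,v,.016)[:2] for u,v in p])),1))
hsv=cv2.cvtColor(im['frame'],cv2.COLOR_RGB2HSV)
bar=((hsv[...,0]<20)&(hsv[...,1]>140)&(hsv[...,2]>45)); 
n,l,s,_=cv2.connectedComponentsWithStats(bar.astype(np.uint8)); 
k=1+np.argmax(s[1:,4]); print(s[k])
print('bar top',np.round(rect(np.array([px2w(c,u,v,.052)[:2] for u,v in poly(l==k)])),1))
E
python3 lidm.py
```

```text
clock: 14.18
position: [0.4208, -0.1492, 0.1722]
ee_rot: [-0.067, 0.997, -0.003, -0.025]
contact_force: [0.1, -0.2, 0.0]
width: 0.0424
14.18 [ 0.4208 -0.1492  0.1722] toolz [-0.0493  0.1343 -0.9897] yaw(deg) -0.13 F [ 0.1478 -0.1528  0.0176] M [-0.034  -0.0474  0.0431] w 0.0424
q [-0.5688  0.1823  1.7981  0.0906  1.2768 -0.5945]
0.84 [255.1, 77.8, 155.5, 178.3] slab [ 427.4 -117.1  148.4  178.3    1.4]
[ 321  111   28  122 2820]
bar top [ 427.4 -116.4   22.8  106.7    1.4]
```

```bash
python3 - <<'E'
from h import *
st=manip.get_state();a=yaw(st)[:,2]; T=np.array([.4265,-.1143,.0275])
print(go(T-a*.06), go(T))
E
```

```text
[ 12.4 -17.6  87.6] [ 12.4 -17.6 147.6]
```

```bash
python3 -m inch '[[0,4,-6,25,-0.5],[0,4,-6,30,-0.5],[0,4,-6,25,-0.5],[0,1,0,5,0],[0,0,0,0,0]]' 100; python3 st.py; python3 - <<'E'
from h import *
st=manip.get_state();a=yaw(st)[:,2]; T=np.array([.4265,-.1143,.0275])
print(go(T))
E
```

```text
clock: 14.7
position: [0.4338, -0.1325, 0.0872]
ee_rot: [-0.062, 0.998, 0.007, -0.022]
contact_force: [-0.1, -0.9, -0.5]
width: 0.0425
14.7 [ 0.4338 -0.1325  0.0872] toolz [-0.0438  0.1241 -0.9913] yaw(deg) 0.94 F [-0.1425 -0.8538 -0.5312] M [-0.0479 -0.062  -0.0447] w 0.0425
q [-0.5203  0.2755  1.9165  0.099   1.0519 -0.5877]
[ -4.5 -10.7  61.8]
```

```bash
python3 -m inch '[[0,-2,-5,20,-0.3],[0,-2,-4,20,0],[0,-1,-2,15,0],[0,0,0,6,0],[-1,0,0,0,0],[-1,0,0,0,0],[-1,0,0,0,0],[-1,0,0,0,0]]' 120; python3 st.py
```

```text
clock: 15.37
position: [0.429, -0.1254, 0.0319]
ee_rot: [-0.059, 0.998, 0.007, -0.02]
contact_force: [0.2, 0.9, -6.8]
width: 0.0213
15.37 [ 0.429  -0.1254  0.0319] toolz [-0.0413  0.1176 -0.9922] yaw(deg) 0.95 F [ 0.195   0.892  -6.8211] M [-0.2621 -0.1309  0.042 ] w 0.0213
q [-0.5089  0.34    2.0023  0.106   0.8959 -0.5934]
```

```bash
python3 -m inch '[[-1,0,-2,-15,0],[-1,-5,-2,-20,0],[-1,-15,-1,-12,0],[-1,-25,0,0,0],[-1,-25,0,0,0],[-1,-25,0,0,0],[-1,-22,6,0,0],[-1,-12,14,-2,0],[-1,0,20,-3,0],[-1,0,25,-3,0],[-1,0,25,-3,0],[-1,0,25,-3,0],[-1,0,20,-3,0],[-1,0,8,-1,0],[-1,0,0,0,0]]'; python3 st.py;  python3 - <<'E'
from h import *
save(take('scene')[0],'s9',(180,110,460,310),2.8)
save(take('wrist')[0],'w9'); save(take('top')[0],'t9',(250,165,410,285),4.5)
E
```

```text
clock: 16.62
position: [0.3011, -0.2874, 0.0904]
ee_rot: [-0.05, 0.999, 0.006, -0.015]
contact_force: [0.6, -0.7, -7.4]
width: 0.0216
16.62 [ 0.3011 -0.2874  0.0904] toolz [-0.0305  0.099  -0.9946] yaw(deg) 0.79 F [ 0.5707 -0.6844 -7.4367] M [-0.211  -0.0742 -0.0502] w 0.0216
q [-0.9582  0.2248  1.9788  0.0372  1.037  -0.991 ]
```

View pics/s9.png

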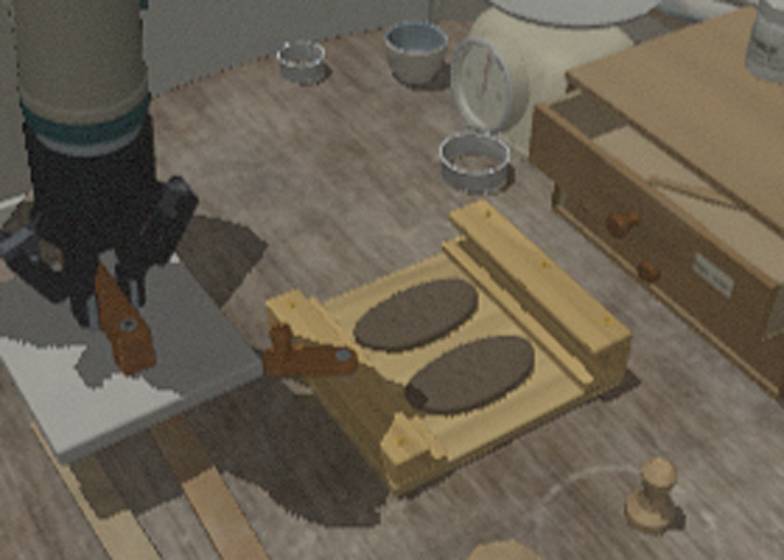

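View pics/w9.png

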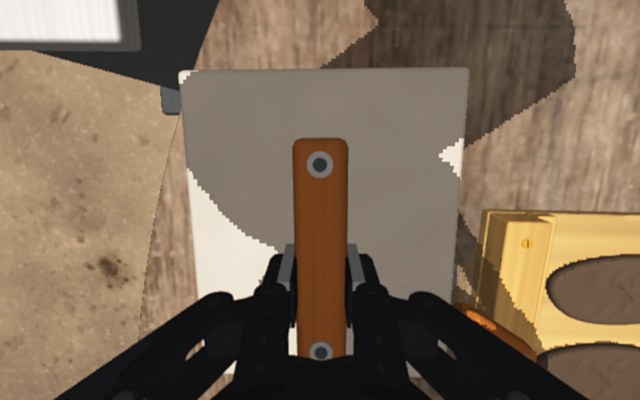

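View pics/t9.png

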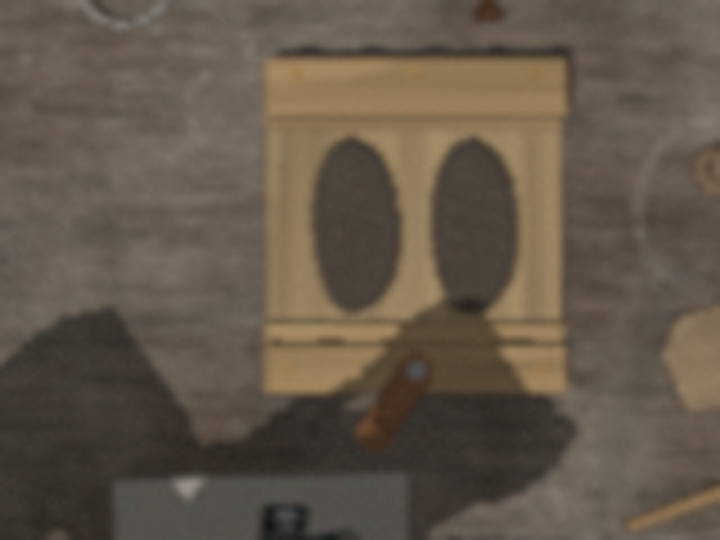

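```bash
python3 -m inch '[[-1,0,15,2,0],[-1,0,25,2,0],[-1,0,25,4,0],[-1,0,25,4,0],[-1,0,10,6,0],[-1,0,2,8,0],[-1,0,0,8,0],[-1,0,0,8,0],[-1,0,0,0,0]]'; python3 st.py;  python3 - <<'E'
from h import *
print(go([.34,-.384,.047]))
E
```

```text
clock: 17.52
position: [0.3002, -0.3718, 0.0413]
ee_rot: [-0.056, 0.998, 0.012, -0.017]
contact_force: [0.3, 0.0, -8.0]
width: 0.0217
17.52 [ 0.3002 -0.3718  0.0413] toolz [-0.0354  0.1107 -0.9932] yaw(deg) 1.52 F [ 0.2695  0.0316 -7.9872] M [-0.2963 -0.0896 -0.0151] w 0.0217
q [-1.0557  0.3764  1.8999  0.0285  0.9795 -1.0976]
[39.3 12.4 -8.4]
```

```bash
python3 -m inch '[[-1,10,6,-4,0.4],[-1,15,5,-4,0.4],[-1,8,1,0,0],[-1,4,0,0,0],[-1,0,0,0,0]]'; python3 st.py;  python3 - <<'E'
from h import *
save(take('scene')[0],'s10',(180,110,460,310),2.8)
save(take('wrist')[0],'w10')
E
```

```text
clock: 17.93
position: [0.337, -0.3738, 0.0467]
ee_rot: [-0.06, 0.998, 0.007, -0.019]
contact_force: [0.5, 0.6, -8.4]
width: 0.0217
17.93 [ 0.337  -0.3738  0.0467] toolz [-0.0396  0.1193 -0.9921] yaw(deg) 0.93 F [ 0.5237  0.6049 -8.3934] M [-0.2772 -0.0664  0.0155] w 0.0217
q [-0.9984  0.4035  1.8331  0.0366  1.0274 -1.0332]
```

View pics/s10.png

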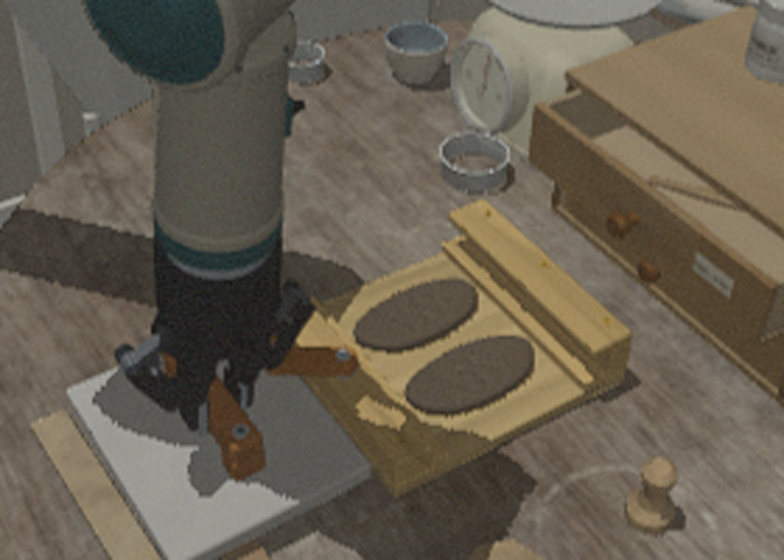

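View pics/w10.png

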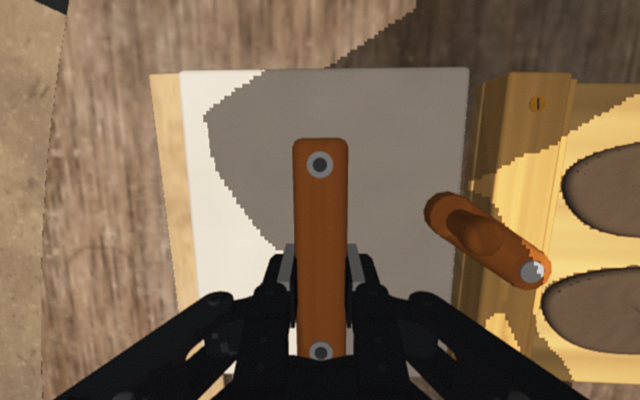

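```bash
python3 -m inch '[[-1,8,0,0,0],[-1,8,0,0,0],[-1,8,0,0,0]]'; python3 st.py;  python3 -m inch '[[-1,8,0,-1,0],[-1,8,0,-1,0]]'; python3 st.py
```

```text
clock: 18.28
position: [0.3492, -0.3692, 0.0447]
ee_rot: [-0.064, 0.997, 0.006, -0.031]
contact_force: [-34.7, -6.2, 10.5]
width: 0.0216
18.28 [ 0.3492 -0.3692  0.0447] toolz [-0.0636  0.1282 -0.9897] yaw(deg) 0.97 F [-34.6568  -6.1723  10.5301] M [-1.7215  5.1417 -1.2454] w 0.0216
q [-0.9653  0.4224  1.8078  0.0238  1.0537 -0.9914]
clock: 18.45
position: [0.3496, -0.3693, 0.0465]
ee_rot: [-0.065, 0.997, 0.006, -0.048]
contact_force: [-21.5, -3.5, 5.0]
width: 0.0217
18.45 [ 0.3496 -0.3693  0.0465] toolz [-0.0967  0.13   -0.9868] yaw(deg) 1.01 F [-21.4506  -3.4694   4.9711] M [-1.3846  3.3083 -1.2064] w 0.0217
q [-0.9478  0.4322  1.787  -0.003   1.085  -0.9574]
```

```bash
python3 -m inch '[[-1,8,0,-2,0],[-1,8,0,-2,0],[-1,8,0,-2,0],[-1,8,0,-2,0]]'; python3 st.py;  python3 -m inch '[[-1,8,0,-2,0],[-1,8,0,-2,0]]'; python3 st.py; python3 - <<'E'
from h import *
save(take('scene')[0],'s11',(180,110,460,310),2.8)
save(take('wrist')[0],'w11')
E
```

```text
clock: 18.78
position: [0.3512, -0.3696, 0.0521]
ee_rot: [-0.068, 0.994, 0.002, -0.081]
contact_force: [-18.5, -2.3, -0.2]
width: 0.0217
18.78 [ 0.3512 -0.3696  0.0521] toolz [-0.1605  0.1357 -0.9777] yaw(deg) 0.89 F [-18.4747  -2.254   -0.2425] M [-1.2639  3.0254 -0.8732] w 0.0217
q [-0.9153  0.4522  1.7414 -0.0487  1.1555 -0.8953]
clock: 18.95
position: [0.3521, -0.3696, 0.0546]
ee_rot: [-0.07, 0.993, 0.0, -0.097]
contact_force: [-18.3, -3.5, 0.2]
width: 0.0216
18.95 [ 0.3521 -0.3696  0.0546] toolz [-0.1929  0.1389 -0.9713] yaw(deg) 0.83 F [-18.3341  -3.5014   0.2185] M [-1.2231  2.9843 -0.7684] w 0.0216
q [-0.8995  0.4639  1.7187 -0.0696  1.1911 -0.8668]
```

View pics/s11.png

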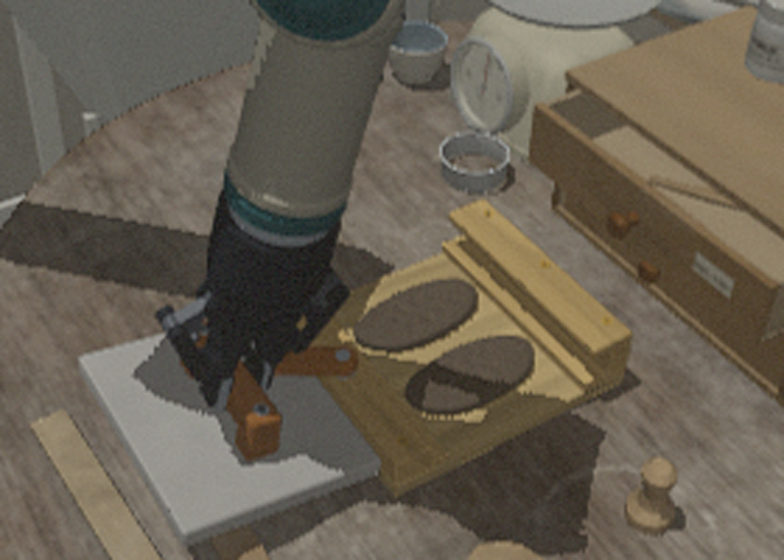

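View pics/w11.png

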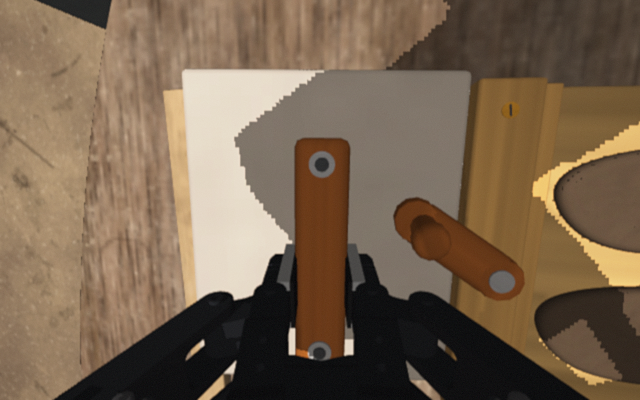

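The scene view shows the lid pitched about 11° with its rear edge on the rail, still under the button tip. I'll give it one more push, back out from under the button, then raise it.

```bash
python3 -m inch '[[-1,8,0,-2,0],[-1,8,0,-2,0]]'; python3 st.py; python3 - <<'E'
from h import *
print(W([-50,0,0]),W([0,0,50]),W([50,0,0]))
E
```

```text
clock: 19.22
position: [0.3531, -0.3695, 0.0569]
ee_rot: [-0.072, 0.991, -0.001, -0.113]
contact_force: [-18.1, -2.5, 1.3]
width: 0.0214
19.22 [ 0.3531 -0.3695  0.0569] toolz [-0.2246  0.1422 -0.964 ] yaw(deg) 0.81 F [-18.0813  -2.4645   1.3327] M [-1.1318  2.8045 -0.6067] w 0.0214
q [-0.8844  0.4762  1.6963 -0.0889  1.2264 -0.841 ]
[-48.7   0.9  11.2] [-11.2  -7.1 -48.2] [ 48.7  -0.9 -11.2]
```

```bash
python3 -m inch '[[-1,-12,0,2,0],[-1,-20,0,4,0],[-1,-18,0,4,0],[-1,-6,0,0,0],[-1,-4,-2,-15,0],[-1,-5,-3,-23,0],[-1,-5,-3,-23,0],[-1,-4,-3,-18,0],[-1,0,0,0,0]]'; python3 st.py; cat > lid.py <<'E'
from h import *
np.set_printoptions(precision=4,suppress=True)
PC=np.array([.5345,-.375,0]); PY=.0125
Rp=R.from_euler('z',PY).as_matrix()
# lid frame relative to tool, from regrasp: lid flat in roll at tool roll; pitch aligned
def lidpose(st,dy=.0108,roll=-.118):
    Rt=yaw(st)
    # tool->lid: lid x=tool x, lid y=-tool y, z=-tool z ; then rotate about x by roll
    Rl=Rt@np.diag([1,-1,-1])@R.from_euler('x',roll).as_matrix()
    grip=st['position']-.0187*Rt[:,2]
    # lid grip centre offset: from grasp height: TCP z .0319 -> pad pt .0505 vs bar centre .042
    c=grip+Rl@np.array([0,dy,-.0065]); return c,Rl
if __name__=='__main__':
    st=manip.get_state(); c,Rl=lidpose(st)
    for nm,p in dict(c=[0,0,0],rear=[.075,0,-.042],front=[-.075,0,-.042],rearL=[.075,.09,-.042],rearR=[.075,-.09,-.042],reartop=[.075,0,-.026]).items():
        print(nm,'press mm',np.round(Rp.T@(c+Rl@np.array(p)-PC)*1000,1))
    z=Rp.T@Rl[:,2]; x=Rp.T@Rl[:,0]; print('pitch',z[0],'roll',z[1],'yaw deg',np.degrees(np.arctan2(x[1],x[0])))
E
python3 lid.py; python3 - <<'E'
from h import *
save(take('scene')[0],'s12'); save(take('wrist')[0],'w12'); save(take('top')[0],'t12',(250,165,410,325),4)
E
```

```text
clock: 19.97
position: [0.2966, -0.3684, 0.1412]
ee_rot: [-0.074, 0.991, -0.003, -0.109]
contact_force: [0.4, -1.2, -7.2]
width: 0.0216
19.97 [ 0.2966 -0.3684  0.1412] toolz [-0.2158  0.1466 -0.9654] yaw(deg) 0.55 F [ 0.389  -1.1625 -7.1872] M [-0.4283 -0.5097  0.0093] w 0.0216
q [-0.967   0.3363  1.6861 -0.0965  1.3669 -0.9289]
c press mm [-235.1   17.8  153.3]
rear press mm [-171.    18.9   96. ]
front press mm [-317.4   19.3  128.5]
rearL press mm [-170.1  108.8   98.8]
rearR press mm [-171.8  -71.1   93.3]
reartop press mm [-167.5   18.4  111.6]
pitch 0.2165427880254041 roll -0.03186442879057708 yaw deg -0.16439897201837184
```

View pics/s12.png

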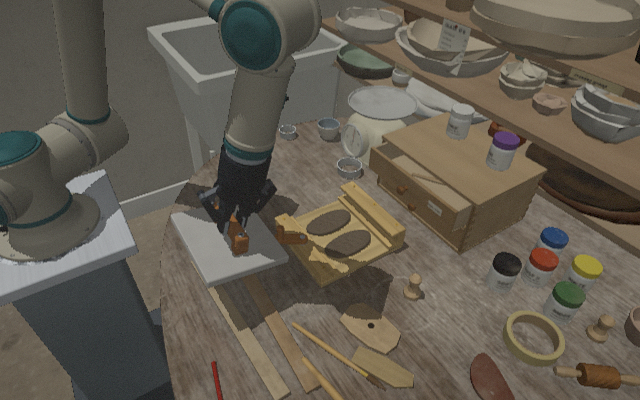

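View pics/w12.png

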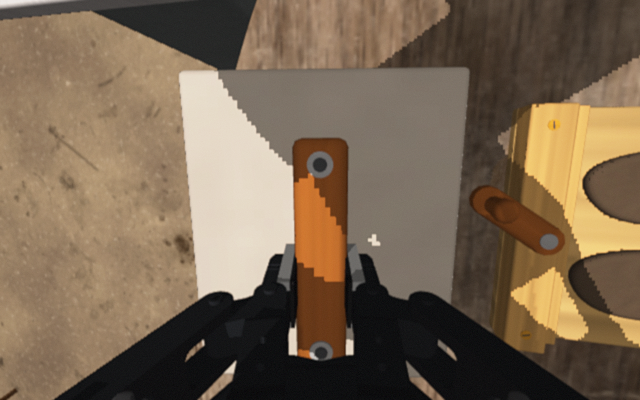

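View pics/t12.png

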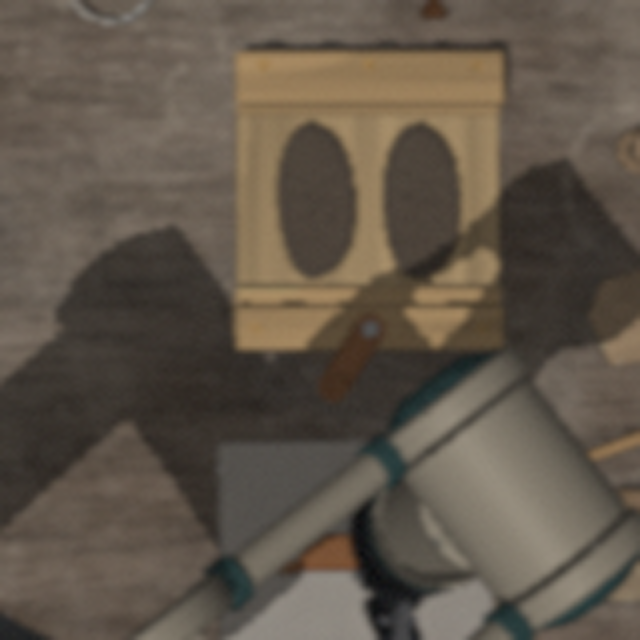

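```bash
cat > chk.py <<'E'
from lid import *
from scipy.optimize import least_squares
# fit dy and roll, dz of lid in tool from wrist pixels of front-left, rear-left top corners & bar-end/screws
im,c,st=take('wrist')
obs={(-.075,.09,-.026):(180,72),(.075,.09,-.026):(469,69)}
scr={(0,.044,.010):(320,164.5)}
def pred(p):
    dy,roll,dz,pit,dx,yw=p
    Rt=yaw(st); Rl=Rt@np.diag([1,-1,-1])@R.from_euler('xyz',[roll,pit,yw]).as_matrix()
    cc=st['position']-.0187*Rt[:,2]+Rl@np.array([dx,dy,dz])
    return np.array([w2px(c,cc+Rl@np.array(k)) for k in list(obs)+list(scr)])
print(pred([.0108,-.118,-.0065,0,0,0]))
o=np.array(list(obs.values())+list(scr.values()))
pri=np.array([.0108,-.118,-.0065,0,0,0]); sg=np.array([.004,.04,.003,.02,.001,.01])
s=least_squares(lambda p:np.r_[((pred(p)-o)/1.5).ravel(),(p-pri)/sg],pri)
print('fit dy,roll,dz,pit,dx,yaw',s.x, pred(s.x))
ct=take('top'); u,v=250+218/4,165+442/4
cc,Rl=lidpose(st,s.x[0],s.x[1]); print('top px rearL-top meas',u,v,'pred',w2px(ct[1],cc+Rl@np.array([.075,.09,-.026])), 'prior', w2px(ct[1],lidpose(st)[0]+lidpose(st)[1]@np.array([.075,.09,-.026])))
E
python3 chk.py
```

```text
[[169.5691  62.031 ]
 [470.2277  62.0438]
 [319.8172 159.7482]]
fit dy,roll,dz,pit,dx,yaw [ 0.0087 -0.1446 -0.0091 -0.0264  0.0003  0.004 ] [[179.0291  71.6796]
 [469.0801  69.7828]
 [320.4409 164.027 ]]
top px rearL-top meas 304.5 275.5 pred [304.2605 276.0415] prior [303.1434 275.9203]
```

```bash
sed -i "s/def lidpose(st,dy=.0108,roll=-.118):/def lidpose(st,dy=.0087,roll=-.1446,dz=-.0091,pit=-.0264,yw=.004):/; s/R.from_euler('x',roll).as_matrix()/R.from_euler('xyz',[roll,pit,yw]).as_matrix()/; s/-.0065\]); return/dz]); return/" lid.py; python3 lid.py; python3 - <<'E'
from h import *
print(W([100,0,0]),W([0,-18,0]),W([0,0,-10]))
E
```

```text
c press mm [-237.6   18.2  146.1]
rear press mm [-172.4   18.7   90.1]
front press mm [-319.4   18.8  119.7]
rearL press mm [-172.1  108.6   91.3]
rearR press mm [-172.7  -71.3   89. ]
reartop press mm [-169.2   18.4  105.8]
pitch 0.1968962696586344 roll -0.013253635094030972 yaw deg -0.048403677687044754
[ 97.5  -2.3 -22.2] [-0.2 17.8 -2.8] [2.2 1.5 9.6]
```

```bash
python3 -m inch '[[-1,8,0,-8,0],[-1,18,2,-6,0],[-1,26,2,-7,0],[-1,28,2,-7,0],[-1,28,2,-7,0],[-1,28,2,-7,0],[-1,28,2,-7,0],[-1,24,2,-6,0],[-1,12,1,-3,0],[-1,0,0,0,0]]'; python3 st.py; python3 lid.py; python3 - <<'E'
from h import *
print(W([100,0,0]),W([0,-10,0]),W([0,0,-10]))
E
```

```text
clock: 21.05
position: [0.5152, -0.3833, 0.1322]
ee_rot: [-0.085, 0.99, -0.003, -0.116]
contact_force: [0.0, -1.3, -6.9]
width: 0.0213
21.05 [ 0.5152 -0.3833  0.1322] toolz [-0.2293  0.169  -0.9586] yaw(deg) 0.8 F [ 0.0499 -1.2649 -6.9239] M [-0.4115 -0.4731  0.049 ] w 0.0213
q [-0.7321  0.5991  1.2536 -0.0276  1.5764 -0.722 ]
c press mm [-16.9  -2.3 141.5]
rear press mm [47.9 -1.1 85.1]
front press mm [-98.9  -1.2 115.7]
rearL press mm [48.4 88.9 87.6]
rearR press mm [ 47.5 -91.   82.6]
reartop press mm [ 51.2  -1.5 100.7]
pitch 0.20427282285459203 roll -0.028203427663918198 yaw deg 0.047617869844843966
[ 97.3  -2.6 -22.9] [-0.1  9.9 -1.7] [2.3 1.7 9.6]
```

```bash
python3 -m inch '[[-1,2,1,10,0],[-1,3,2,13,0],[-1,3,2,13,0],[-1,2,1,8,0],[-1,0,0,0,0]]'; python3 st.py; python3 lid.py; python3 - <<'E'
from h import *
save(take('scene')[0],'s13',(240,130,440,280),4); save(take('wrist')[0],'w13')
E
```

```text
clock: 21.47
position: [0.5133, -0.3793, 0.0783]
ee_rot: [-0.087, 0.989, -0.002, -0.12]
contact_force: [-0.6, 0.7, -7.5]
width: 0.0217
21.47 [ 0.5133 -0.3793  0.0783] toolz [-0.2372  0.1735 -0.9559] yaw(deg) 0.98 F [-0.64    0.6745 -7.491 ] M [-0.3406 -0.4588  0.0122] w 0.0217
q [-0.7289  0.6387  1.3214 -0.0287  1.4785 -0.7175]
c press mm [-18.8   1.7  87.5]
rear press mm [45.6  3.4 30.6]
front press mm [-101.     2.8   62.4]
rearL press mm [45.9 93.3 33.6]
rearR press mm [ 45.3 -86.6  27.7]
reartop press mm [49.   2.8 46.3]
pitch 0.2119278219862797 roll -0.032907980784503146 yaw deg 0.2213455874617719
```

View pics/s13.png

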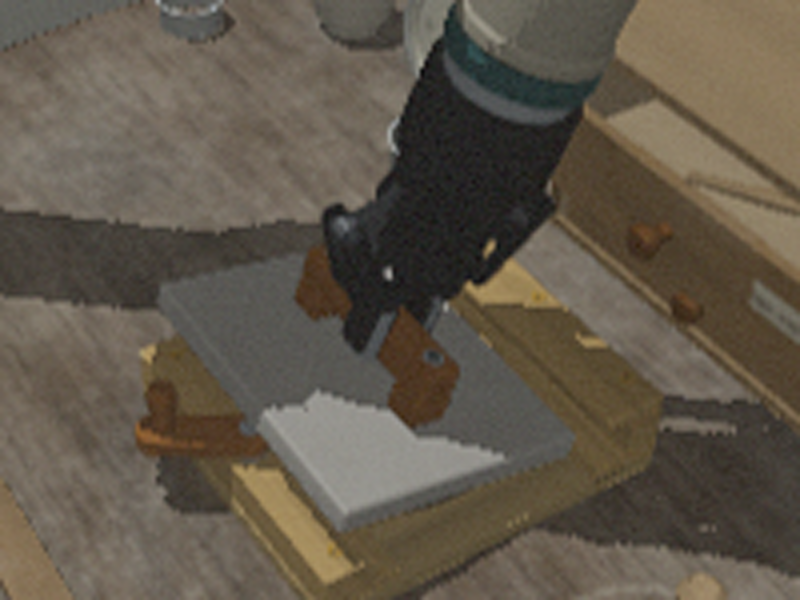

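View pics/w13.png

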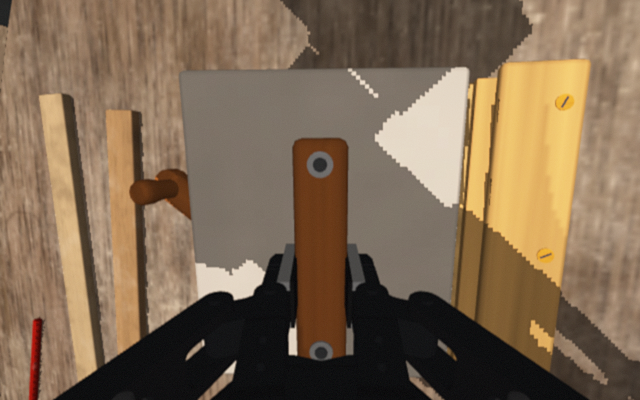

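```bash
cat > fit2.py <<'E'
from lid import *
from scipy.optimize import least_squares
im,c,st=take('wrist'); cs=take('scene')[1]
K=[(-.075,.09,-.026),(.075,.09,-.026),(0,.044,.010)]
ow=np.array([(180,72),(469,69),(320,164.5)],float)
S=[(-.075,.09,-.026),(-.075,-.09,-.026),(.075,-.09,-.026),(-.075,-.09,-.042)]
os_=np.array([(160,290),(342,516),(575,437),(344,529)],float)/4+[240,130]
def mod(p):
    return lidpose(st,p[0],p[1],p[2],p[3],p[4])
def res(p):
    cc,Rl=mod(p)
    a=np.array([w2px(c,cc+Rl@np.array(k)) for k in K])-ow
    b=np.array([w2px(cs,cc+Rl@np.array(k)) for k in S])-os_-p[5:7]
    return a,b
pri=np.array([.0087,-.13,-.0075,-.01,.0,0,0]); sg=np.array([.004,.04,.003,.03,.01,1,1])
s=least_squares(lambda p:np.r_[(res(p)[0]/1.5).ravel(),(res(p)[1]/.6).ravel(),(p-pri)/sg],pri)
print(s.x); print(res(s.x)); cov=np.linalg.inv(s.jac.T@s.jac); print('sd',np.sqrt(np.diag(cov)))
cc,Rl=mod(s.x); z=Rp.T@Rl[:,2]; print('pitch,roll',z, 'rear',Rp.T@(cc+Rl@np.array([.075,0,-.042])-PC)*1000)
E
python3 fit2.py
```

```text
[ 0.0089 -0.147  -0.0093 -0.0273  0.0018  0.5566 -0.2111]
(array([[-0.5551, -0.5995],
       [-0.4596,  1.1686],
       [ 0.0662, -0.9779]]), array([[-0.6965, -0.6607],
       [ 0.9856, -0.9398],
       [ 1.267 , -0.3846],
       [-1.3557,  1.9092]]))
sd [0.0005 0.0083 0.0012 0.0064 0.0039 0.3748 0.5384]
pitch,roll [ 0.2098 -0.029   0.9773] rear [46.2229  2.4821 32.2927]
```

```bash
python3 -m inch '[[-1,6,1,0.5,0],[-1,6,1,0.5,0],[-1,0,0,0,0]]' 80; python3 st.py; python3 lid.py; python3 - <<'E'
from h import *
save(take('wrist')[0],'w14')
E
```

```text
clock: 21.92
position: [0.5248, -0.3831, 0.0806]
ee_rot: [-0.085, 0.989, -0.003, -0.12]
contact_force: [-1.8, -0.1, -8.4]
width: 0.0216
21.92 [ 0.5248 -0.3831  0.0806] toolz [-0.2359  0.1686 -0.957 ] yaw(deg) 0.81 F [-1.8369 -0.0615 -8.3846] M [-0.3595 -0.1012 -0.106 ] w 0.0216
q [-0.7212  0.6507  1.2896 -0.0292  1.4942 -0.7079]
c press mm [-7.3 -2.3 89.9]
rear press mm [57.1 -1.  33. ]
front press mm [-89.5  -1.2  64.7]
rearL press mm [57.6 88.9 35.5]
rearR press mm [ 56.7 -91.   30.5]
reartop press mm [60.5 -1.5 48.6]
pitch 0.2110060908615157 roll -0.027916248789314216 yaw deg 0.05456768382503646
```

View pics/w14.png

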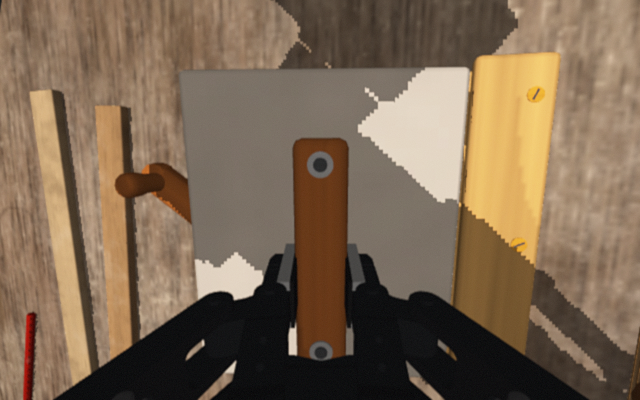

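```bash
python3 -m inch '[[-1,0,0,4,0],[-1,0,0,4,0],[-1,0,0,0,0]]' 60; python3 st.py; python3 lid.py
```

```text
clock: 22.22
position: [0.525, -0.3824, 0.0729]
ee_rot: [-0.084, 0.99, -0.003, -0.117]
contact_force: [-0.1, 0.2, -8.3]
width: 0.0215
22.22 [ 0.525  -0.3824  0.0729] toolz [-0.2304  0.1666 -0.9587] yaw(deg) 0.8 F [-0.0997  0.2282 -8.3055] M [-0.3346 -0.4689 -0.0243] w 0.0215
q [-0.7213  0.6531  1.3039 -0.0272  1.4717 -0.7086]
c press mm [-7.1 -1.5 82.1]
rear press mm [57.7 -0.4 25.6]
front press mm [-89.1  -0.5  56.4]
rearL press mm [58.1 89.6 27.9]
rearR press mm [ 57.3 -90.4  23.3]
reartop press mm [61.  -0.8 41.3]
pitch 0.2053624752429978 roll -0.025725445858942517 yaw deg 0.05170023047436474
```

```bash
python3 -m inch '[[-1,4,0,-0.5,0],[-1,4,0,-0.5,0]]' 60; python3 st.py; python3 lid.py
```

```text
clock: 22.38
position: [0.5277, -0.3826, 0.0721]
ee_rot: [-0.084, 0.989, -0.002, -0.123]
contact_force: [-8.0, -1.0, -6.4]
width: 0.0213
22.38 [ 0.5277 -0.3826  0.0721] toolz [-0.2426  0.1666 -0.9557] yaw(deg) 1.04 F [-7.995  -1.0027 -6.3901] M [-0.34    1.0873  0.931 ] w 0.0213
q [-0.7153  0.6628  1.2891 -0.0335  1.4866 -0.7043]
c press mm [-4.3 -1.8 81.3]
rear press mm [59.7 -0.3 24. ]
front press mm [-86.7  -1.1  56.6]
rearL press mm [59.8 89.6 26.4]
rearR press mm [ 59.7 -90.3  21.7]
reartop press mm [63.2 -0.7 39.6]
pitch 0.21718901255534132 roll -0.02602923399825611 yaw deg 0.2856317491591464
```

```bash
python3 -m inch '[[-1,-4,0,1,0],[-1,0.5,0,3,0],[-1,0,0,0,0]]' 60; python3 st.py; python3 lid.py; python3 - <<'E'
from h import *
save(take('wrist')[0],'w15'); save(take('scene')[0],'s15',(260,140,420,260),5)
E
```

```text
clock: 22.63
position: [0.5234, -0.3823, 0.0689]
ee_rot: [-0.084, 0.989, -0.002, -0.123]
contact_force: [-0.8, 0.4, -8.0]
width: 0.0219
22.63 [ 0.5234 -0.3823  0.0689] toolz [-0.243   0.1658 -0.9558] yaw(deg) 1.02 F [-0.8287  0.3939 -8.0022] M [-0.4139 -0.1519 -0.0598] w 0.0219
q [-0.7183  0.6601  1.3032 -0.0352  1.4748 -0.7063]
c press mm [-8.7 -1.4 78.1]
rear press mm [55.4  0.  20.8]
front press mm [-91.   -0.7  53.5]
rearL press mm [55.5 90.  23.1]
rearR press mm [ 55.3 -89.9  18.5]
reartop press mm [58.9 -0.4 36.5]
pitch 0.21758771950920847 roll -0.025211667322225767 yaw deg 0.27069714181662047
```

View pics/w15.png

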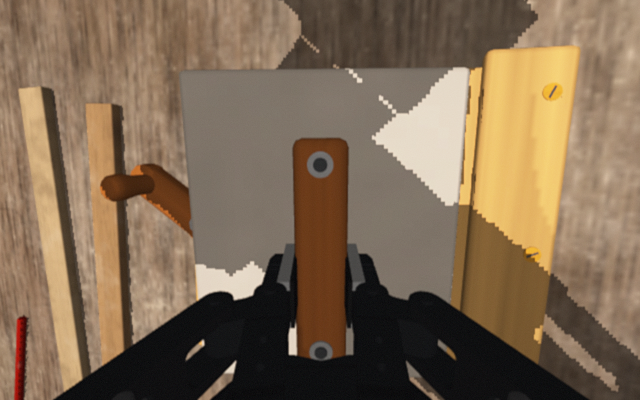

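View pics/s15.png

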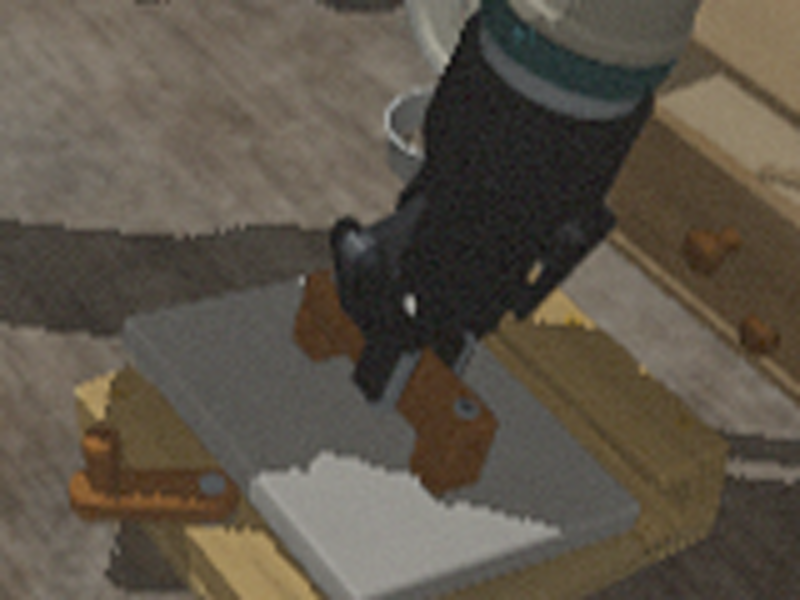

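```bash
python3 -m inch '[[-1,0,0,-1.5,0],[-1,4,0,-1,0],[-1,3,0,-0.5,0]]' 60; python3 st.py; python3 lid.py
```

```text
clock: 22.98
position: [0.5253, -0.3816, 0.0712]
ee_rot: [-0.086, 0.988, -0.003, -0.129]
contact_force: [-7.8, -0.6, -3.5]
width: 0.0215
22.98 [ 0.5253 -0.3816  0.0712] toolz [-0.2552  0.1698 -0.9519] yaw(deg) 0.94 F [-7.8005 -0.6211 -3.4676] M [-0.6244  1.066  -0.394 ] w 0.0215
q [-0.7135  0.6673  1.2862 -0.0388  1.4974 -0.6981]
c press mm [-6.6 -0.8 80.4]
rear press mm [56.7  0.7 22.3]
front press mm [-89.3   0.3  56.8]
rearL press mm [57.  90.7 24.9]
rearR press mm [ 56.4 -89.2  19.6]
reartop press mm [60.4  0.2 37.8]
pitch 0.2304262637701565 roll -0.029402314260308354 yaw deg 0.18134328447927103
```

```bash
python3 -m inch '[[-1,-1.5,0,-1,0],[-1,1,0,-0.5,0],[-1,4,0,-1,0]]' 40; python3 st.py; python3 lid.py
```

```text
clock: 23.23
position: [0.5275, -0.3819, 0.0734]
ee_rot: [-0.086, 0.988, -0.004, -0.132]
contact_force: [-7.8, -2.1, -6.0]
width: 0.0214
23.23 [ 0.5275 -0.3819  0.0734] toolz [-0.2595  0.171  -0.9505] yaw(deg) 0.91 F [-7.8301 -2.1025 -6.0101] M [-0.5506  1.0096  0.8235] w 0.0214
q [-0.711   0.6708  1.2744 -0.0399  1.51   -0.6948]
c press mm [-4.3 -1.1 82.6]
rear press mm [58.7  0.4 24.1]
front press mm [-87.1   0.   59.4]
rearL press mm [59.1 90.4 26.9]
rearR press mm [ 58.3 -89.5  21.4]
reartop press mm [62.4 -0.1 39.7]
pitch 0.23492526771539562 roll -0.030672493064097923 yaw deg 0.1580881796472066
```

```bash
python3 -m inch '[[-1,0.3,0,2,0],[-1,1,0,2,0]]' 30; python3 st.py; python3 lid.py
```

```text
clock: 23.4
position: [0.5287, -0.3808, 0.0715]
ee_rot: [-0.086, 0.988, -0.003, -0.131]
contact_force: [-6.6, 3.9, 4.9]
width: 0.0217
23.4 [ 0.5287 -0.3808  0.0715] toolz [-0.2585  0.1709 -0.9508] yaw(deg) 0.97 F [-6.621   3.8627  4.8818] M [-0.3461  0.6353 -0.2132] w 0.0217
q [-0.7092  0.6722  1.2765 -0.0388  1.5057 -0.6943]
c press mm [-3.2  0.  80.7]
rear press mm [59.9  1.6 22.3]
front press mm [-85.9   1.   57.4]
rearL press mm [60.2 91.5 25.1]
rearR press mm [ 59.6 -88.4  19.6]
reartop press mm [63.6  1.1 37.9]
pitch 0.233702124086803 roll -0.03053617430685067 yaw deg 0.2181388655458277
```

```bash
python3 -m inch '[[-1,4,0,0,0],[-1,4,0,0,0]]' 30; python3 st.py; python3 lid.py; python3 - <<'E'
from h import *
save(take('wrist')[0],'w16')
E
```

```text
clock: 23.57
position: [0.5349, -0.3811, 0.072]
ee_rot: [-0.085, 0.988, -0.004, -0.133]
contact_force: [-5.2, 0.6, -3.6]
width: 0.0215
23.57 [ 0.5349 -0.3811  0.072 ] toolz [-0.2614  0.1686 -0.9504] yaw(deg) 0.89 F [-5.239   0.5692 -3.5539] M [-0.7902  0.6285  0.1385] w 0.0215
q [-0.7026  0.6798  1.2596 -0.0403  1.516  -0.6864]
c press mm [ 3.  -0.4 81.2]
rear press mm [65.9  1.  22.6]
front press mm [-79.8   0.6  58.2]
rearL press mm [66.3 90.9 25.2]
rearR press mm [ 65.5 -89.   20.1]
reartop press mm [69.7  0.5 38.2]
pitch 0.2367964334043201 roll -0.02825424606416562 yaw deg 0.1414048939156887
```

View pics/w16.png

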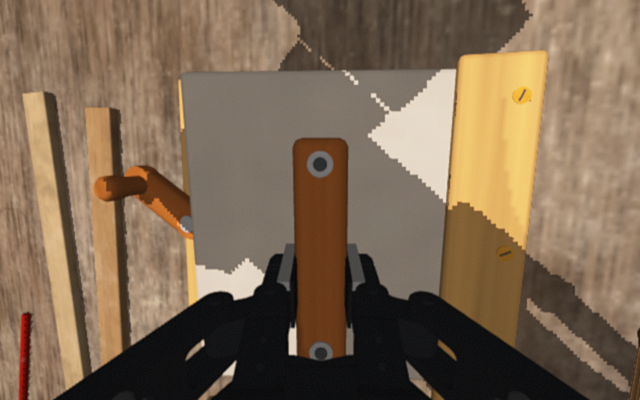

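The wrist picture shows the lid's rear edge hidden under the lip, with the slab now cut off at column 455 instead of 469. I'll slide it in farther.

```bash
python3 -m inch '[[-1,4,0,0,0],[-1,3.5,0,0,0],[-1,0,0,0,0]]' 30; python3 st.py; python3 lid.py
```

```text
clock: 23.87
position: [0.5402, -0.3815, 0.0719]
ee_rot: [-0.083, 0.987, -0.004, -0.136]
contact_force: [-2.3, 1.1, -8.4]
width: 0.0215
23.87 [ 0.5402 -0.3815  0.0719] toolz [-0.2669  0.1657 -0.9494] yaw(deg) 0.87 F [-2.2585  1.0898 -8.391 ] M [-0.947  -0.2057 -0.0158] w 0.0215
q [-0.6958  0.6882  1.2435 -0.0439  1.5266 -0.6786]
c press mm [ 8.4 -0.9 81.1]
rear press mm [71.   0.4 22.1]
front press mm [-74.5   0.1  58.5]
rearL press mm [71.4 90.3 24.4]
rearR press mm [ 70.6 -89.6  19.9]
reartop press mm [74.9 -0.  37.7]
pitch 0.2424156552037784 roll -0.025377050587827188 yaw deg 0.11786340910445889
```

```bash
python3 -m inch '[[-1,2.5,0,1,0],[-1,2.5,0,1,0],[-1,0,0,0,0]]' 30; python3 st.py; python3 lid.py
```

```text
clock: 24.12
position: [0.5416, -0.3812, 0.0722]
ee_rot: [-0.083, 0.987, -0.005, -0.139]
contact_force: [-1.5, 2.3, -10.1]
width: 0.0214
24.12 [ 0.5416 -0.3812  0.0722] toolz [-0.2726  0.1644 -0.948 ] yaw(deg) 0.72 F [ -1.4757   2.3386 -10.0945] M [-1.0133 -0.2238 -0.2213] w 0.0214
q [-0.6921  0.6918  1.2365 -0.0474  1.5339 -0.6716]
c press mm [ 9.9 -0.6 81.3]
rear press mm [72.1  0.4 22. ]
front press mm [-73.2   0.5  59.3]
rearL press mm [72.7 90.4 24.1]
rearR press mm [ 71.5 -89.5  19.9]
reartop press mm [76.1  0.  37.5]
pitch 0.24855240354305844 roll -0.024049211900890738 yaw deg -0.024346780590426078
```

```bash
python3 -m inch '[[-1,-1,0.5,3.5,0],[-1,-1,0.5,3.5,0]]' 30; python3 st.py; python3 lid.py
```

```text
clock: 24.28
position: [0.5403, -0.3812, 0.07]
ee_rot: [-0.081, 0.987, -0.005, -0.135]
contact_force: [-2.3, 4.0, 10.4]
width: 0.0217
24.28 [ 0.5403 -0.3812  0.07  ] toolz [-0.2661  0.1624 -0.9502] yaw(deg) 0.67 F [-2.2675  3.9971 10.358 ] M [-0.3596 -0.3146 -0.0606] w 0.0217
q [-0.6944  0.6879  1.2485 -0.0456  1.5191 -0.6738]
c press mm [ 8.5 -0.5 79.1]
rear press mm [71.1  0.4 20.2]
front press mm [-74.5   0.5  56.5]
rearL press mm [71.7 90.4 22.1]
rearR press mm [ 70.5 -89.6  18.3]
reartop press mm [74.9  0.  35.7]
pitch 0.24200253770464922 roll -0.021869287352980642 yaw deg -0.06981507148098239
```

```bash
python3 -m inch '[[-1,-1,0.5,3.5,0],[-1,-1,0.5,3.5,0]]' 25; python3 st.py; python3 - <<'E'
from h import *
save(take('wrist')[0],'w17'); save(take('scene')[0],'s17',(260,140,420,260),5)
E
```

```text
clock: 24.45
position: [0.54, -0.3811, 0.0695]
ee_rot: [-0.08, 0.988, -0.005, -0.13]
contact_force: [-2.5, 3.6, 7.2]
width: 0.0216
24.45 [ 0.54   -0.3811  0.0695] toolz [-0.2563  0.1592 -0.9534] yaw(deg) 0.63 F [-2.5191  3.6489  7.1521] M [-0.2964 -0.1895 -0.1034] w 0.0216
q [-0.6964  0.6819  1.259  -0.0424  1.5043 -0.6767]
```

View pics/s17.png

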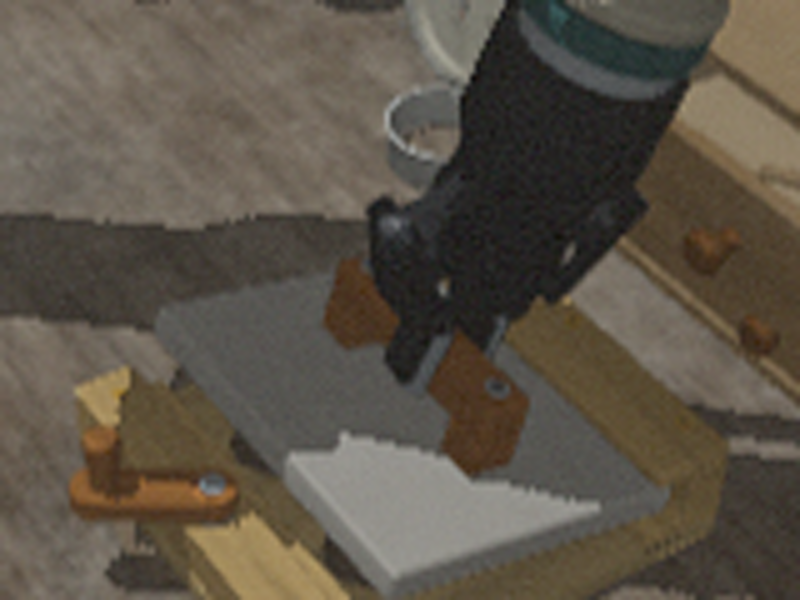

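View pics/w17.png

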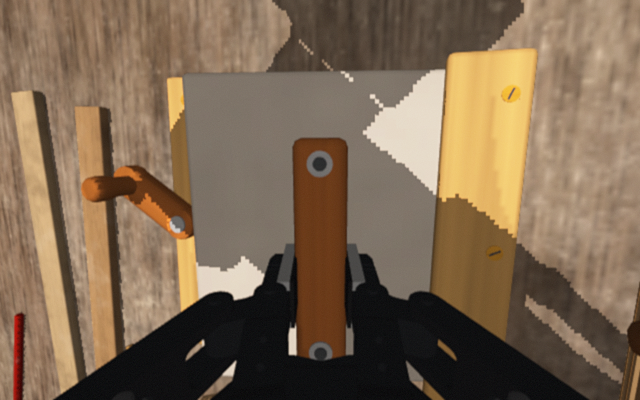

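```bash
python3 -m inch '[[-1,-2,0.5,6,0],[-1,-2,0.5,6,0],[-1,-2,0.5,6,0]]' 20; python3 st.py; python3 lid.py
```

```text
clock: 24.8
position: [0.5384, -0.3805, 0.0664]
ee_rot: [-0.076, 0.99, -0.005, -0.118]
contact_force: [-1.7, 4.0, 15.4]
width: 0.0214
24.8 [ 0.5384 -0.3805  0.0664] toolz [-0.2329  0.1517 -0.9606] yaw(deg) 0.51 F [-1.7045  3.988  15.4083] M [-0.2025 -0.5873 -0.1339] w 0.0214
q [-0.7016  0.668   1.2891 -0.0346  1.4641 -0.6836]
c press mm [ 6.3  0.3 75.5]
rear press mm [70.9  0.5 18.8]
front press mm [-75.8   1.1  50.1]
rearL press mm [71.4 90.5 19.7]
rearR press mm [ 70.4 -89.5  18. ]
reartop press mm [74.2  0.4 34.5]
pitch 0.20819966773777598 roll -0.010604109337358343 yaw deg -0.21377204260253893
```

```bash
python3 -m inch '[[-1,0,0.5,9,0],[-1,0,0.5,9,0],[-1,0,0.5,9,0],[-1,0,0.5,9,0]]' 20; python3 st.py; python3 lid.py
```

```text
clock: 25.13
position: [0.537, -0.3803, 0.0637]
ee_rot: [-0.068, 0.992, -0.005, -0.104]
contact_force: [-8.7, 4.2, 27.8]
width: 0.0215
25.13 [ 0.537  -0.3803  0.0637] toolz [-0.2065  0.1368 -0.9688] yaw(deg) 0.21 F [-8.6597  4.2304 27.8178] M [0.505  0.0904 0.0075] w 0.0215
q [-0.7053  0.6509  1.3235 -0.0301  1.4159 -0.686 ]
c press mm [ 4.7  0.7 72.8]
rear press mm [70.8 -0.2 17.9]
front press mm [-76.7   1.1  45.1]
rearL press mm [71.5 89.8 17.3]
rearR press mm [ 70.2 -90.2  18.5]
reartop press mm [73.7 -0.1 33.6]
pitch 0.18183505919345003 roll 0.0049816689397778734 yaw deg -0.4918918535349559
```

```bash
python3 -m inch '[[-1,0,0.5,10,-0.1],[-1,0,0.5,10,-0.1],[-1,0,0.5,10,-0.1],[-1,0,0.5,10,-0.1],[-1,0,0.5,10,-0.1],[-1,0,0.5,10,-0.1]]' 20; python3 st.py; python3 lid.py; python3 - <<'E'
from h import *
save(take('wrist')[0],'w18'); save(take('scene')[0],'s18',(260,140,420,260),5)
E
```

```text
clock: 25.63
position: [0.5349, -0.3806, 0.06]
ee_rot: [-0.057, 0.995, -0.002, -0.082]
contact_force: [-10.1, 4.6, 32.1]
width: 0.0213
25.63 [ 0.5349 -0.3806  0.06  ] toolz [-0.1634  0.1146 -0.9799] yaw(deg) 0.37 F [-10.1038   4.6193  32.1434] M [ 1.2366  0.1225 -0.1508] w 0.0213
q [-0.7131  0.6247  1.3759 -0.0208  1.341  -0.7032]
c press mm [ 2.1  0.6 69.1]
rear press mm [70.6 -0.9 17.2]
front press mm [-77.9  -0.1  37.8]
rearL press mm [70.8 89.1 14.7]
rearR press mm [ 70.5 -90.9  19.8]
reartop press mm [72.8 -0.5 33.1]
pitch 0.13745076040931892 roll 0.027826110720306278 yaw deg -0.29486988108128004
```

View pics/s18.png

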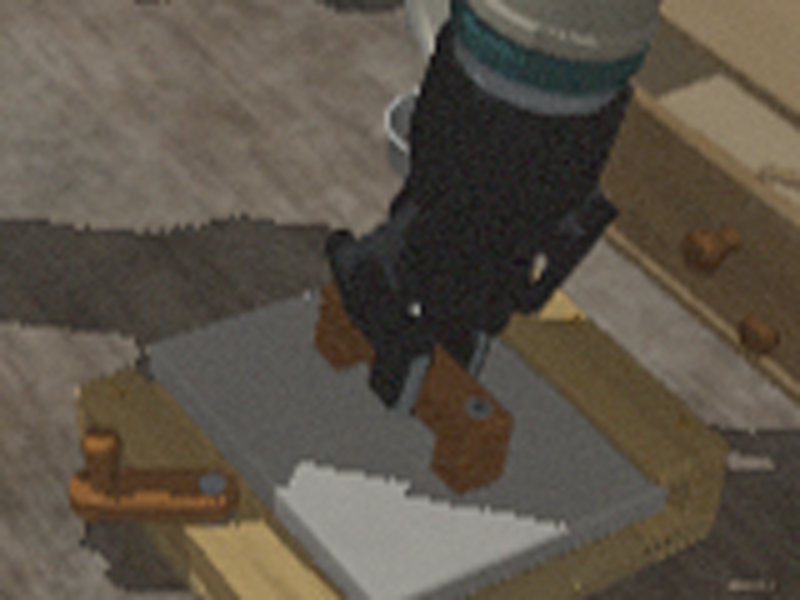

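View pics/w18.png

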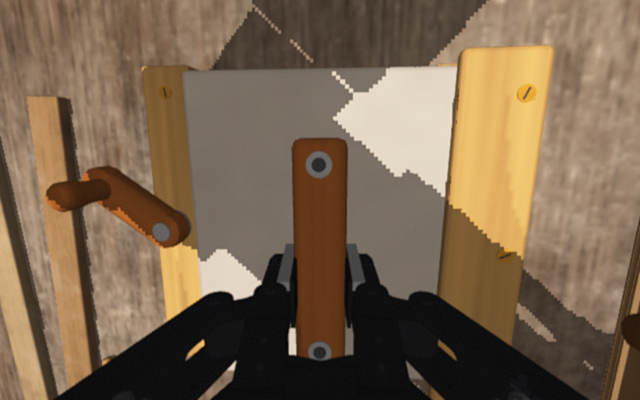

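```bash
python3 - <<'E'
from lid import *
im,c,st=take('wrist'); im2,cs,_=take('scene'); save(im2,'s19',(280,180,440,300),5)
P=tri([(c,183,72),(cs,289.4,210)]); print('FL top press',Rp.T@(P-PC)*1000)
# screws of bar wrist rays: left screw (319,164), right (320,352)
E
```

```text
FL top press [-75.0342  90.7984  48.0886]
```

View pics/s19.png

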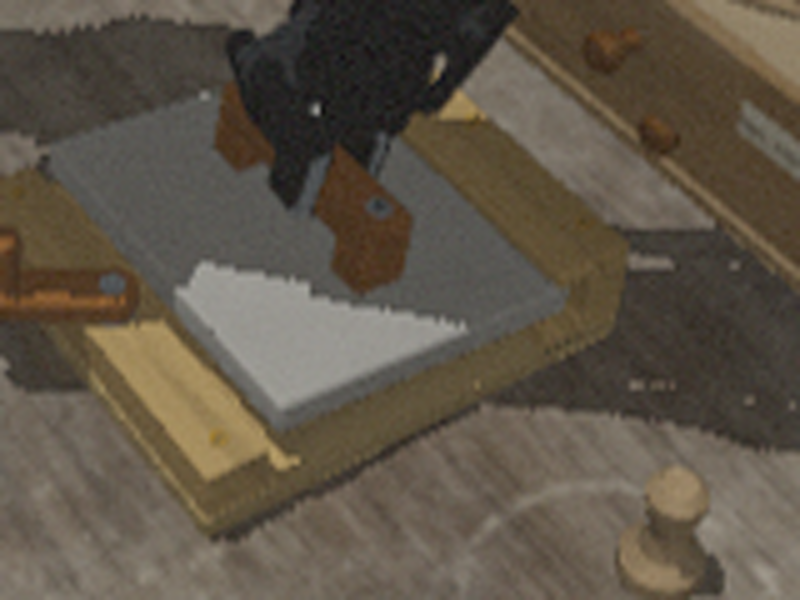

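```bash
python3 -m inch '[[-1,0,0.5,10,0],[-1,0,0.5,10,0],[-1,0,0.5,10,0],[-1,0,0.5,10,0]]' 20; python3 st.py; python3 - <<'E'
from lid import *
im,c,st=take('wrist'); im2,cs,_=take('scene'); save(im2,'s20',(280,180,440,300),5); save(im,'w20')
E
```

```text
clock: 26.17
position: [0.5338, -0.3807, 0.058]
ee_rot: [-0.052, 0.996, -0.002, -0.069]
contact_force: [-10.9, 5.2, 35.0]
width: 0.0216
26.17 [ 0.5338 -0.3807  0.058 ] toolz [-0.137   0.103  -0.9852] yaw(deg) 0.18 F [-10.8555   5.1503  35.0375] M [1.5181 0.1209 0.1516] w 0.0216
q [-0.7185  0.61    1.4059 -0.0131  1.2974 -0.7098]
```

View pics/s20.png

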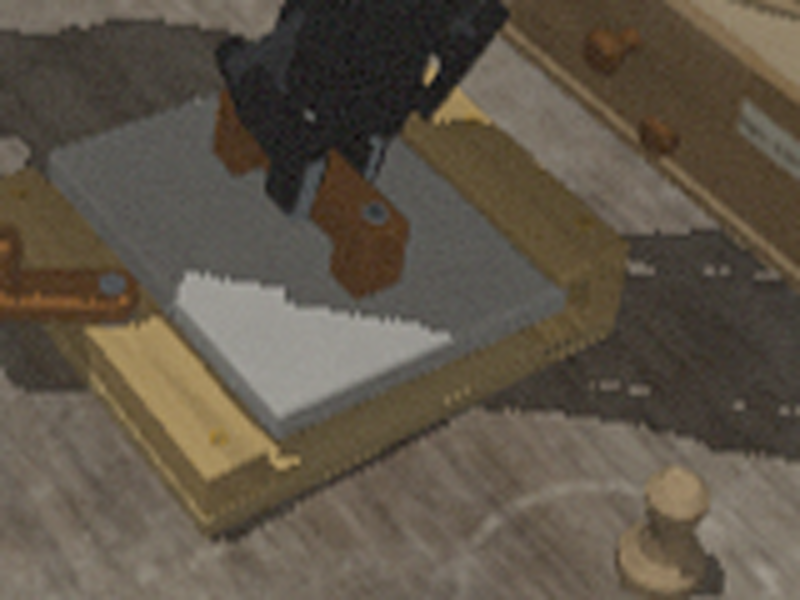

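View pics/w20.png

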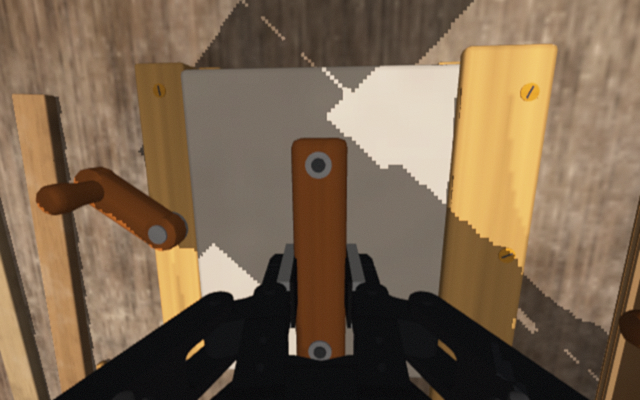

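```bash
python3 -m inch '[[-1,0,0.5,10,0],[-1,0,0.5,10,0],[-1,0,0.5,10,0],[-1,0,0.5,10,0]]' 20; python3 st.py;  python3 -m inch '[[-1,0,0.5,10,0],[-1,0,0.5,10,0],[-1,0,0.5,10,0],[-1,0,0.5,10,0]]' 20; python3 st.py; python3 - <<'E'
from lid import *
im,c,st=take('wrist'); im2,cs,_=take('scene'); save(im2,'s21',(280,180,440,300),5); save(im,'w21')
E
```

```text
clock: 26.6
position: [0.5328, -0.3809, 0.0559]
ee_rot: [-0.046, 0.997, -0.002, -0.056]
contact_force: [-13.4, 4.5, 35.5]
width: 0.0214
26.6 [ 0.5328 -0.3809  0.0559] toolz [-0.1118  0.0925 -0.9894] yaw(deg) 0.12 F [-13.4254   4.4745  35.4724] M [1.8112 0.1619 0.2917] w 0.0214
q [-0.7241  0.5967  1.4343 -0.005   1.2562 -0.7191]
clock: 26.93
position: [0.5319, -0.381, 0.054]
ee_rot: [-0.042, 0.998, -0.001, -0.044]
contact_force: [-15.1, 4.2, 37.2]
width: 0.0213
26.93 [ 0.5319 -0.381   0.054 ] toolz [-0.0876  0.0831 -0.9927] yaw(deg) 0.14 F [-15.1158   4.1885  37.2155] M [2.0661 0.1398 0.427 ] w 0.0213
q [-0.7298  0.5845  1.4608  0.0038  1.2173 -0.73  ]
```

View pics/s21.png

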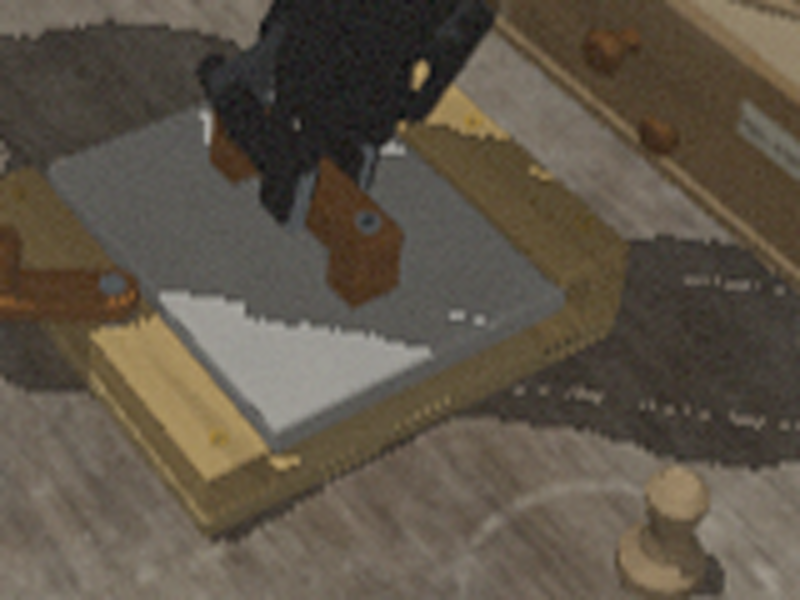

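View pics/w21.png

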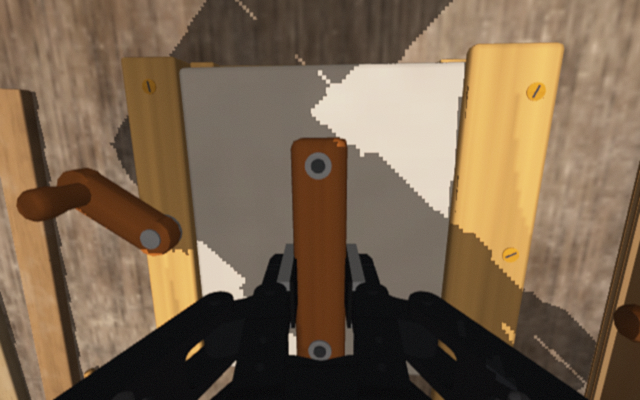

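```bash
python3 -m inch '[[-1,0,0.5,10,0],[-1,0,0.5,10,0],[-1,0,0.5,10,0],[-1,0,0.5,10,0]]' 20; python3 st.py;  python3 -m inch '[[-1,0,0.5,8,0],[-1,0,0.5,8,0],[-1,0,0.5,8,0],[-1,0,0.5,8,0]]' 20; python3 st.py; python3 - <<'E'
from lid import *
im,c,st=take('wrist'); im2,cs,_=take('scene'); save(im2,'s22',(280,180,440,300),5); save(im,'w22')
E
```

```text
clock: 27.37
position: [0.5317, -0.3819, 0.0522]
ee_rot: [-0.036, 0.999, -0.001, -0.033]
contact_force: [-11.9, 6.2, 39.4]
width: 0.0215
27.37 [ 0.5317 -0.3819  0.0522] toolz [-0.0658  0.0725 -0.9952] yaw(deg) -0.02 F [-11.8622   6.1876  39.3891] M [1.885  1.3913 0.0201] w 0.0215
q [-0.7345  0.5745  1.4833  0.0105  1.1815 -0.7362]
clock: 27.7
position: [0.532, -0.3822, 0.0518]
ee_rot: [-0.032, 0.999, 0.0, -0.024]
contact_force: [-11.5, 4.9, 30.8]
width: 0.0214
27.7 [ 0.532  -0.3822  0.0518] toolz [-0.0488  0.0648 -0.9967] yaw(deg) 0.14 F [-11.5371   4.852   30.8125] M [1.7209 0.5834 1.0943] w 0.0214
q [-0.7376  0.5663  1.4991  0.0165  1.156  -0.7456]
```

View pics/s22.png

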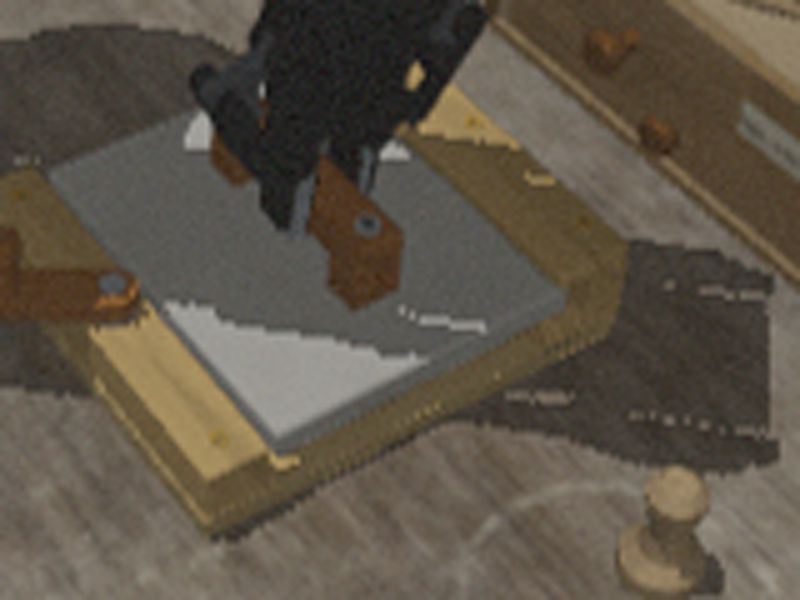

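View pics/w22.png

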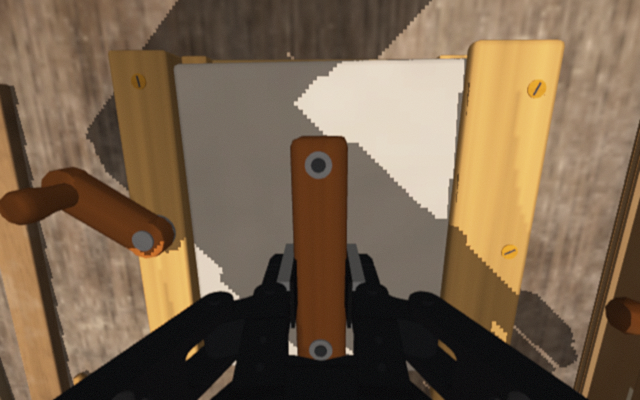

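```bash
python3 -m inch '[[-1,0,0,6,0],[-1,0,0,6,0],[-1,0,0,6,0],[-1,0,0,0,0],[-1,0,0,0,0]]' 20; python3 st.py;  python3 -m inch '[[-0.3,0,0,0,0],[-0.2,0,0,0,0],[0,0,0,0,0],[0,0,0,0,0]]' 20; python3 st.py
```

```text
clock: 28.22
position: [0.5334, -0.3817, 0.0554]
ee_rot: [-0.029, 0.999, 0.005, -0.017]
contact_force: [0.9, -0.1, -7.3]
width: 0.0216
28.22 [ 0.5334 -0.3817  0.0554] toolz [-0.0338  0.0573 -0.9978] yaw(deg) 0.6 F [ 0.8923 -0.1185 -7.3335] M [-0.1941 -0.0914  0.03  ] w 0.0216
q [-0.7382  0.5559  1.5082  0.0217  1.1411 -0.7574]
clock: 28.55
position: [0.5369, -0.383, 0.0563]
ee_rot: [-0.027, 1.0, 0.005, -0.013]
contact_force: [-0.7, -0.4, 0.5]
width: 0.0428
28.55 [ 0.5369 -0.383   0.0563] toolz [-0.0265  0.0545 -0.9982] yaw(deg) 0.57 F [-0.7241 -0.3505  0.517 ] M [-0.0114  0.003   0.0015] w 0.0428
q [-0.7375  0.556   1.5049  0.0249  1.1371 -0.7578]
```

```bash
python3 -m inch '[[0,0,0,-15,0],[0,0,0,-30,0],[0,0,0,-35,0],[0,0,0,-35,0],[-1,0,0,-20,0],[-1,0,0,0,0]]' 20; python3 st.py; python3 - <<'E'
from lid import *
im,c,st=take('wrist'); save(im,'w23'); im2,cs,_=take('scene'); save(im2,'s23',(240,150,440,300),4);
E
```

```text
clock: 29.05
position: [0.5416, -0.3903, 0.1924]
ee_rot: [-0.03, 0.999, 0.005, -0.015]
contact_force: [0.8, 0.2, 0.4]
width: 0.0193
29.05 [ 0.5416 -0.3903  0.1924] toolz [-0.0301  0.0596 -0.9978] yaw(deg) 0.59 F [0.833  0.1998 0.3625] M [-0.0937 -0.0495 -0.0158] w 0.0193
q [-0.7415  0.4695  1.3     0.0239  1.4347 -0.7549]
```

View pics/s23.png

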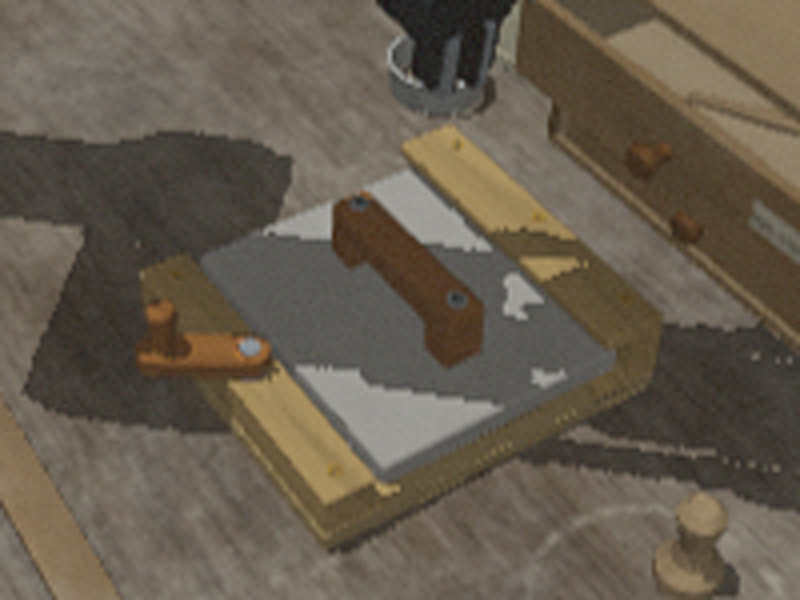

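View pics/w23.png

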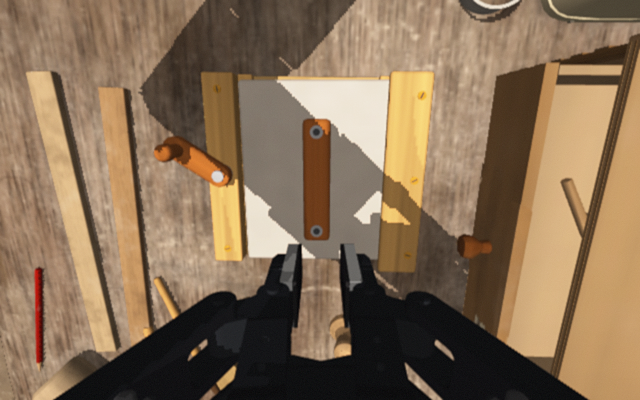

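```bash
python3 - <<'E'
from lid import *
im,c,st=take('wrist')
g=lambda u,v,z:px2w(c,u,v,z)
b=(g(316,131,.074)+g(316,231,.074))/2; print('bar',b, g(316,131,.074),g(316,231,.074))
f=(g(216,89,.038)+g(227,248,.038))/2; r=(g(421,95,.055)+g(407,255,.055))/2
print('front screws',f,g(216,89,.038),g(227,248,.038),'rear screws',r)
S=g(217,176,.053); print('btn screw',S,'bar - (screw+95)',b-S-[.095,0,0])
q=regions_of(im,'lid_grip')
for a in q[:1]: print(a['bbox'],np.round(rect(np.array([px2w(c,u,v,.038)[:2] for u,v in poly(a['mask'])])),1))
K=g(165,152,.078); print('knob',K, np.arctan2(K[1]-S[1],K[0]-S[0]))
for k in('oval_left','oval_right'): print(k,[m['confidence'] for m in mark_of(im,k)[:1]])
E
```

```text
bar [ 0.5322 -0.3716  0.074 ] [ 0.5319 -0.3278  0.074 ] [ 0.5325 -0.4154  0.074 ]
front screws [ 0.4378 -0.3709  0.038 ] [ 0.4378 -0.2923  0.038 ] [ 0.4378 -0.4496  0.038 ] rear screws [ 0.6204 -0.3712  0.055 ]
btn screw [ 0.4384 -0.3707  0.053 ] bar - (screw+95) [-0.0012 -0.0009  0.021 ]
[240.0, 82.3, 149.5, 181.5] [ 529.1 -374.4  139.8  177.7    0.4]
knob [ 0.405  -0.3464  0.078 ] 2.5125151360015967
oval_left []
oval_right []
```

The lid lies flat between the rails and is centred to about 1 mm in x and y. Next I'll turn the button in with shut fingers, approaching from the knob's front side.

```bash
python3 -m inch '[[-1,-15,-2,0,0],[-1,-28,-4,2,0],[-1,-30,-4,5,0],[-1,-30,-4,10,0],[-1,-28,-4,20,0],[-1,-18,-2,25,0],[-1,-4,0,20,0],[-1,0,0,0,0]]'; python3 st.py; python3 - <<'E'
from h import *
save(take('wrist')[0],'w24'); print(go([.390,-.370,.060]))
E
```

```text
clock: 30.02
position: [0.3725, -0.3561, 0.097]
ee_rot: [-0.041, 0.999, 0.006, -0.026]
contact_force: [-1.8, -0.0, -0.5]
width: -0.0001
30.02 [ 0.3725 -0.3561  0.097 ] toolz [-0.0516  0.0824 -0.9953] yaw(deg) 0.83 F [-1.8075 -0.0036 -0.4509] M [-0.0394 -0.0279  0.0101] w -0.0001
q [-0.9053  0.3493  1.7626  0.0114  1.1265 -0.9231]
[18.2 16.4 36.3]
```

View pics/w24.png

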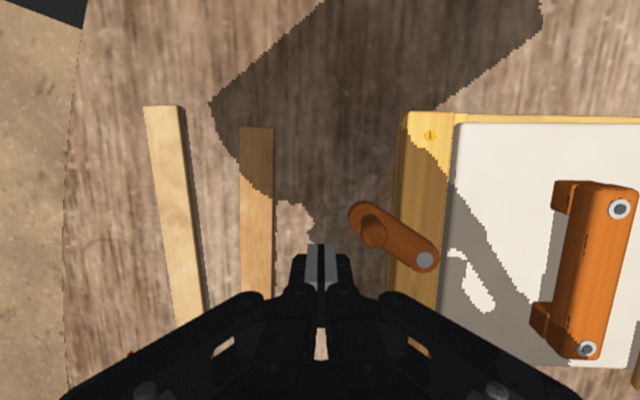

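```bash
python3 -m inch '[[-1,5,8,4,0],[-1,6,8,10,0],[-1,6,2,14,0],[-1,2,0,8,0],[-1,0,0,0,0]]'; python3 st.py; python3 - <<'E'
from h import *
save(take('wrist')[0],'w25')
E
```

```text
clock: 30.48
position: [0.3989, -0.3787, 0.0596]
ee_rot: [-0.037, 0.999, 0.007, -0.021]
contact_force: [0.0, -0.9, 0.6]
width: -0.0001
30.48 [ 0.3989 -0.3787  0.0596] toolz [-0.043   0.073  -0.9964] yaw(deg) 0.9 F [ 0.0082 -0.9188  0.6184] M [-0.0316 -0.046  -0.0155] w -0.0001
q [-0.894   0.4281  1.7402  0.0139  1.0573 -0.9154]
```

View pics/w25.png

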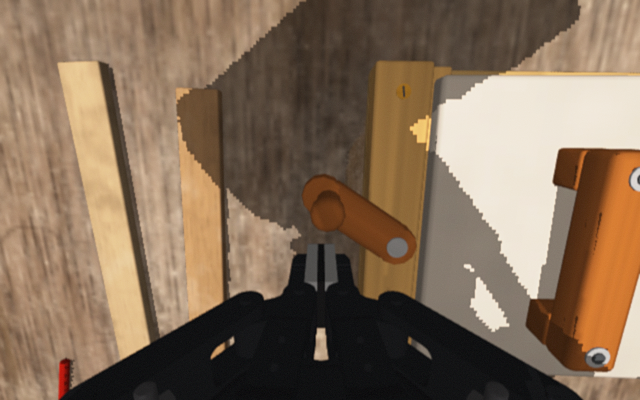

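```bash
python3 -m inch '[[-1,-5,-6,0.5,0],[-1,0,-6,0.5,0],[-1,4,-8,0.5,0],[-1,4,-8,0.5,0],[-1,6,-7,0.3,0],[-1,6,-6,0,0],[-1,6,-3,0,0],[-1,6,-3,0,0],[-1,7,-1,0,0],[-1,7,-1,0,0]]'; python3 st.py; python3 - <<'E'
from h import *
save(take('wrist')[0],'w26')
E
```

```text
clock: 31.37
position: [0.4458, -0.3386, 0.0644]
ee_rot: [-0.019, 1.0, 0.01, -0.016]
contact_force: [-3.4, -2.8, -0.4]
width: 0.0001
31.37 [ 0.4458 -0.3386  0.0644] toolz [-0.0333  0.037  -0.9988] yaw(deg) 1.18 F [-3.3972 -2.7717 -0.392 ] M [-0.4309  0.5329 -0.0004] w 0.0001
q [-0.7759  0.4192  1.7387  0.0036  1.0334 -0.7978]
```

View pics/w26.png

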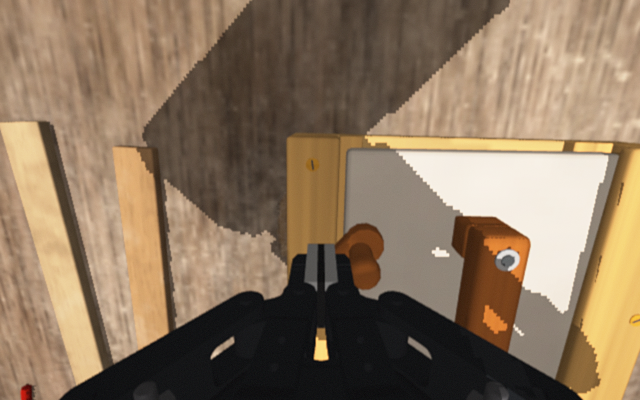

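```bash
python3 -m inch '[[-1,1,-5,0,0],[-1,6,-4,0.5,0],[-1,6,-1,0.5,0],[-1,6,3,0.5,0],[-1,5,4,0.5,0],[-1,4,5,0.5,0],[-1,4,5,0.5,0]]'; python3 st.py; python3 - <<'E'
from h import *
save(take('wrist')[0],'w27')
E
```

```text
clock: 32.0
position: [0.4817, -0.3369, 0.0594]
ee_rot: [-0.024, 1.0, 0.011, -0.017]
contact_force: [-1.0, 0.1, -0.1]
width: -0.0004
32.0 [ 0.4817 -0.3369  0.0594] toolz [-0.0339  0.0476 -0.9983] yaw(deg) 1.25 F [-0.9719  0.0779 -0.0936] M [ 0.1272  0.08   -0.0141] w -0.0004
q [-0.7365  0.4628  1.6748  0.0143  1.0613 -0.7649]
```

View pics/w27.png

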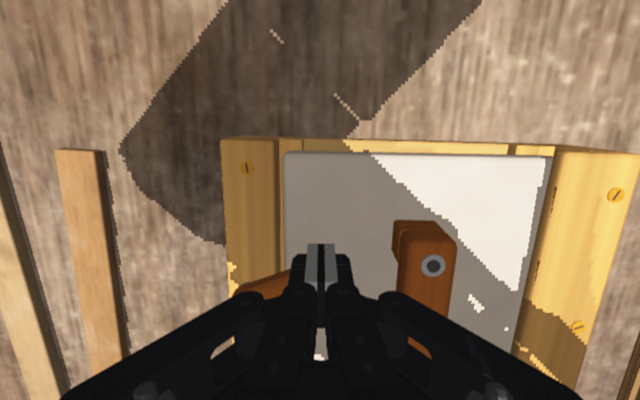

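```bash
python3 -m inch '[[-1,0,5,0,0],[-1,0,5,0,0],[-1,0,4,0,0]]'; python3 st.py; python3 -m inch '[[-1,0,3,0,0]]'; python3 st.py; python3 - <<'E'
from h import *
save(take('scene')[0],'s28',(240,150,440,300),4)
E
```

```text
clock: 32.3
position: [0.485, -0.3535, 0.0582]
ee_rot: [-0.024, 1.0, 0.01, -0.015]
contact_force: [1.6, 1.7, 0.2]
width: 0.0002
32.3 [ 0.485  -0.3535  0.0582] toolz [-0.0296  0.0472 -0.9984] yaw(deg) 1.18 F [1.601  1.7387 0.2255] M [ 0.2365 -0.1885 -0.0232] w 0.0002
q [-0.7544  0.4779  1.6498  0.0161  1.0679 -0.7823]
clock: 32.38
position: [0.4851, -0.3549, 0.058]
ee_rot: [-0.026, 1.0, 0.009, -0.014]
contact_force: [2.9, 11.7, 4.6]
width: -0.0002
32.38 [ 0.4851 -0.3549  0.058 ] toolz [-0.0294  0.0523 -0.9982] yaw(deg) 1.06 F [ 2.8803 11.7204  4.6162] M [ 1.8143 -0.4691 -0.0401] w -0.0002
q [-0.7582  0.4807  1.6454  0.0202  1.0729 -0.7861]
```

View pics/s28.png

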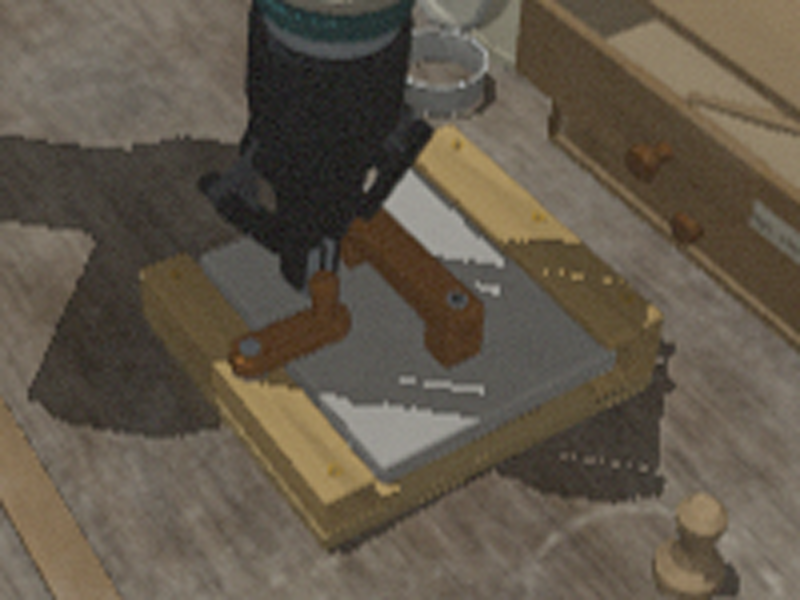

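The y force rose to 11.7 N, so the button is at its stop. I'll back off, go up and check everything.

```bash
python3 -m inch '[[-1,0,-8,0,0],[-1,0,-12,0,0],[-1,0,-5,-15,0],[-1,0,-10,-30,0],[-1,0,-20,-35,0],[-1,0,-30,-30,0],[-1,0,-30,-10,0],[-1,0,-30,0,0],[-1,0,-30,0,0],[-1,0,-15,0,0],[-1,0,0,0,0]]'; python3 st.py; python3 - <<'E'
from lid import *
im,c,st=take('wrist'); save(im,'w29'); im2,cs,_=take('scene'); save(im2,'s29',(240,110,480,310),3.3); im3,ct,_=take('top'); save(im3,'t29',(260,140,460,280),4)
E
```

```text
clock: 33.35
position: [0.4814, -0.1654, 0.1936]
ee_rot: [-0.023, 1.0, 0.006, -0.015]
contact_force: [0.6, -0.0, 0.1]
width: -0.0
33.35 [ 0.4814 -0.1654  0.1936] toolz [-0.0298  0.045  -0.9985] yaw(deg) 0.78 F [ 0.6376 -0.0322  0.1043] M [-0.0226  0.0083  0.0154] w -0.0
q [-0.4865  0.2258  1.6732  0.0269  1.29   -0.5075]
```

View pics/s29.png

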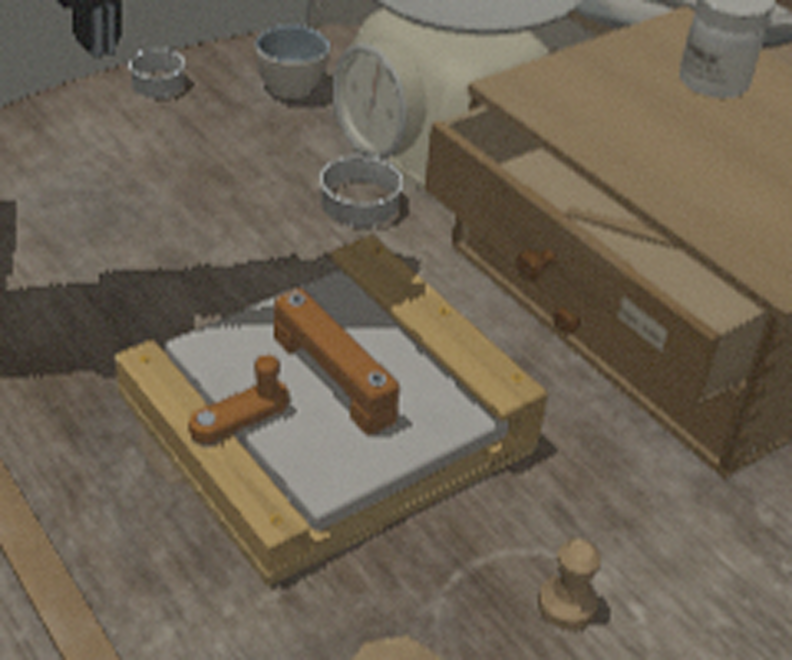

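View pics/t29.png

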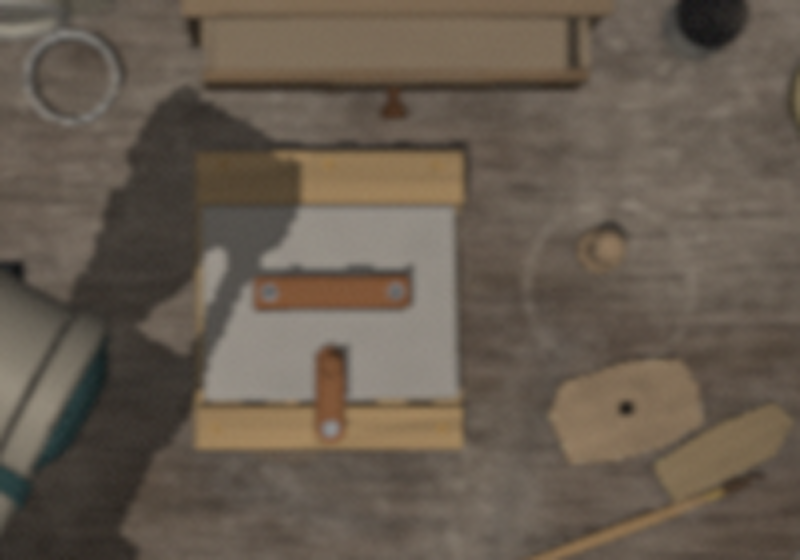

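View pics/w29.png

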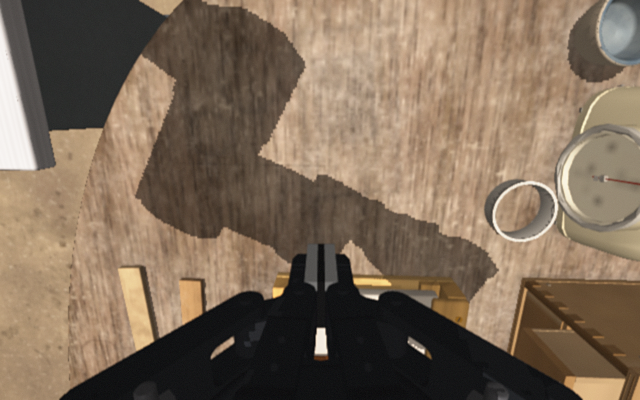

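```bash
python3 - <<'E'
from lid import *
ct=take('top')[1]; cs=take('scene')[1]
z=lambda u,v:(240+u/3.3,110+v/3.3); t=lambda u,v:(260+u/4,140+v/4)
for n,a,b in [('barL',(269,291),(296,299)),('barR',(396,291),(376,379)),('btnscrew',(330,428),(205,417))]:
    P=tri([(ct,*t(*a)),(cs,*z(*b))]); print(n,np.round(Rp.T@(P-PC)*1000,1))
# predicted scene px for flat lid top corners, offset by screw residual
S=[(-95,0,53)]; pr=lambda p:w2px(cs,PC+Rp@(np.array(p)/1000.))
off=np.array(z(205,417))-pr((-95,0,53)); print('off',off)
for n,p,m in [('FL',(-76,89,38),(167,343)),('FR',(-76,-91,38),(318,518)),('RR',(62,-91,38),(500,424)),('scr L',(-1,43,74),(296,299)),('scr R',(-1,-45,74),(376,379))]:
    print(n,'resid px',np.round(np.array(z(*m))-pr(p)-off,2))
E
```

```text
barL [-0.4 43.3 75.6]
barR [ -1.5 -44.5  75.8]
btnscrew [-95.8   2.   54.4]
off [-1.2788 -0.909 ]
FL resid px [2.27 0.82]
FR resid px [1.09 0.33]
RR resid px [ 1.93 -0.19]
scr L resid px [1.05 0.15]
scr R resid px [0.72 0.22]
```

```bash
python3 -c "
from rig import manip
print(manip.sign_off())"
```

```text
the job is handed in; nothing more can be done
None
```

The lid is closed flat in the press, the button is locked over it, and I handed the job in at about 33.5 s. No verdict is reported, so this rests on my own checks.

**What I did**
- **Slope:** the rows can't tilt the tool, so I pressed the lid's rear edge against the front of the press until the arm gave and the lid sloped about 12°.
- **Closing:** I tucked the rear edge about 10 mm under the lip onto the rear stick. Then I pressed the lid down step by step until it stopped sinking, released it and went clear.
- **Locking:** I pushed the knob with shut fingers until the button reached its stop, which showed as a force jump to about 12 N.

**Last checks**
- **Lid:** it measured about 1 mm off centre front to back and side to side. The two ends of the grip were level within 0.2 mm. In the scene image the slab corners were under 1 px off vertically from where a flat lid should appear.
- **Button:** the pictures show it pointing straight to the rear over the lid.
- **Surroundings:** the stamp, rib and ring cutter looked unmoved, though I did not measure them.

**What went wrong or could not be checked**
- **Knob knocked on the first carry:** the lid hit the knob and turned the button in to about 0.4 rad. I set the lid down, swung the button back out and gripped the lid again. The ovals looked unmoved in the pictures after that.
- **Lid lifted on release:** the arm sprang back about 3 mm with the lid and then let it settle. By my estimate that is under the drop limit, but I did not measure it.
- **Slope at the tuck:** I judged the lid's position under the lip from the tool pose. Contacts suggested that was 2–3 mm off in height, which should still be inside the limit.
- **Ovals at the end:** the closed lid hides them, so their final position is unchecked.

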